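Find and mark the balance points of weighted tubes

TASK

Two or three sealed square tubes with a weight hidden inside need their balance points marked for a lifting eye. Take them in order, longest first: lay the tube level in the lane of the balance stand and let go, slide it lengthwise over the stand's open end until it just tips by its own weight, leave it for a moment, then lay it flat on the bench. Mark every tube by standing one of the marking squares on the bench with its front face flush against the tube's side and its tongue across the tube at the balance point (within about 8 mm), let everything go, and leave the nut, bolts and shackle alone.

Things in the scene. Friction and masses are not known exactly. Their poses are not given: they have to be found in the camera images.
- stand_edge (a point): Middle of the fulcrum edge of the balance stand, on its deck's top, 25 mm above the bench. The lane runs along this frame's y axis: the deck lies from y = 0 to +180 mm; beyond, at y < 0, there is only the bench, 25 mm lower. z is up.
- tube_long_mid (a point): Middle (half-way up, half-way along) of the longest square steel tube, 200 mm long, 25 x 25 mm; x runs along its length. May be absent (two of the three tubes or all three are there).
- tube_medium_mid (a point): Middle (half-way up, half-way along) of the middle-length square steel tube, 170 mm long, 25 x 25 mm; x runs along its length. May be absent (two of the three tubes or all three are there).
- tube_short_mid (a point): Middle (half-way up, half-way along) of the shortest square steel tube, 140 mm long, 25 x 25 mm; x runs along its length. May be absent (two of the three tubes or all three are there).
- square_1_mid (a point): Marking square 1 (three alike): middle of its upright stock, half-way up (26 mm above the foot's underside); z up, x along its 36 mm width, y out of the flat front face, which is 8 mm in front (+y). It can be gripped across the 36 mm width by its upper part, above the height of the tube.
- square_1_mark (a point): Point of marking square 1 that belongs on the tube's own axis at the balance point: under the middle of the tongue, 20.5 mm in front (+y) of the stock's middle, 12.5 mm above the foot's underside. Same axes as the square; the tongue's middle is at x = 0.
- square_2_mid (a point): Marking square 2 (three alike): middle of its upright stock, half-way up (26 mm above the foot's underside); z up, x along its 36 mm width, y out of the flat front face, which is 8 mm in front (+y). It can be gripped across the 36 mm width by its upper part, above the height of the tube.
- square_2_mark (a point): Point of marking square 2 that belongs on the tube's own axis at the balance point: under the middle of the tongue, 20.5 mm in front (+y) of the stock's middle, 12.5 mm above the foot's underside. Same axes as the square; the tongue's middle is at x = 0.
- square_3_mid (a point): Marking square 3 (three alike): middle of its upright stock, half-way up (26 mm above the foot's underside); z up, x along its 36 mm width, y out of the flat front face, which is 8 mm in front (+y). It can be gripped across the 36 mm width by its upper part, above the height of the tube.
- square_3_mark (a point): Point of marking square 3 that belongs on the tube's own axis at the balance point: under the middle of the tongue, 20.5 mm in front (+y) of the stock's middle, 12.5 mm above the foot's underside. Same axes as the square; the tongue's middle is at x = 0.
- loose_nut: Bystander to be left alone: loose hexagon nut, 35 x 40 x 18 mm; origin under its middle, on the bench.
- small_bolt: Bystander to be left alone: slender hexagon bolt, 101 mm long, 25 mm high; origin under its middle, on the bench. Behind the bench's middle stands the bench grinder (tool rests 150 mm, shields and motor up to 270 mm high), 540 mm and more ahead of the robot's base: pass in front of it.
- big_bolt: Bystander to be left alone: hexagon bolt, 88 mm long, 31 mm high; origin under its middle, on the bench.
- bow_shackle: Bystander to be left alone: bow shackle with pin, 103 x 80 x 19 mm; origin under its middle, on the bench.
- stand: The balance stand: a fixed steel plate 180 x 76 x 25 mm; origin on the bench under its middle, 90 mm from the fulcrum edge; axes as at the edge. Two rails 6 mm above the deck, inner faces 39 mm apart, guide a tube along the lane; they end 27 mm short of the edge. Place and heading differ from start to start.
- tube_long: The longest tube; origin and axes as its middle point. The tubes look alike but for length, are closed at both ends and weigh 0.25 to 0.65 kg. A hidden slug puts the balance point 20 to 38 mm from the middle, towards either end.
- tube_medium: The middle-length tube; origin and axes as its middle point. A finger pressing on a tube's end holds it down by friction: draw it back a little to see whether the tube tips of itself.
- tube_short: The shortest tube; origin and axes as its middle point. A tipped tube stays leaning over the edge with one end on the bench.
- square_1: Marking square 1 (three alike); origin on the foot's underside below the stock's middle. Its foot measures 44 (x) x 40 (y) x 8 mm, level with the stock's front face and reaching 32 mm behind (-y) the stock's middle. The stock is 36 (x) x 16 (y) mm and reaches 52 mm above the bench. 0.25 kg.
- square_2: Marking square 2 (three alike); origin on the foot's underside below the stock's middle. Its tongue sticks out of the front face by 32 mm (+y), 10 mm wide (x), 3 mm thick, underside 28 mm above the bench: 3 mm over a tube lying on the bench.
- square_3: Marking square 3 (three alike); origin on the foot's underside below the stock's middle. Stands by itself; the spare one may stay where it is.

How it is judged:
On the way, in this order (a step that is already met when the one before it is completed fails the run):
1. the longest tube lies level in the lane of the balance stand, let go (x of tube_long_mid in the frame of stand_edge between -0.014 and 0.014 m and angle between tube_long_mid's own x axis and vertical between 1.5358 and 1.6058 rad and height (world z) of tube_long_mid between 0.0335 and 0.0415 m and y of tube_long_mid in the frame of stand_edge above 0 m and contact force between the fingers and tube_long below 0.5 N), for 0.2 s.
2. the longest tube, slid over the fulcrum edge, has tipped by its own weight: it leans over the edge, one end down, not held (x of tube_long_mid in the frame of stand_edge between -0.02 and 0.02 m and x of stand_edge in the frame of tube_long_mid between -0.07 and 0.07 m and not (angle between tube_long_mid's own x axis and vertical between 1.4908 and 1.6508 rad) and contact force between tube_long and stand above 0.3 N and contact force between the fingers and tube_long below 0.5 N), for 0.2 s.
3. the middle-length tube lies level in the lane of the balance stand, let go (x of tube_medium_mid in the frame of stand_edge between -0.014 and 0.014 m and angle between tube_medium_mid's own x axis and vertical between 1.5358 and 1.6058 rad and height (world z) of tube_medium_mid between 0.0335 and 0.0415 m and y of tube_medium_mid in the frame of stand_edge above 0 m and contact force between the fingers and tube_medium below 0.5 N), for 0.2 s.
4. the middle-length tube, slid over the fulcrum edge, has tipped by its own weight: it leans over the edge, one end down, not held (x of tube_medium_mid in the frame of stand_edge between -0.02 and 0.02 m and x of stand_edge in the frame of tube_medium_mid between -0.07 and 0.07 m and not (angle between tube_medium_mid's own x axis and vertical between 1.4908 and 1.6508 rad) and contact force between tube_medium and stand above 0.3 N and contact force between the fingers and tube_medium below 0.5 N), for 0.2 s.
5. the shortest tube lies level in the lane of the balance stand, let go (x of tube_short_mid in the frame of stand_edge between -0.014 and 0.014 m and angle between tube_short_mid's own x axis and vertical between 1.5358 and 1.6058 rad and height (world z) of tube_short_mid between 0.0335 and 0.0415 m and y of tube_short_mid in the frame of stand_edge above 0 m and contact force between the fingers and tube_short below 0.5 N), for 0.2 s.
6. the shortest tube, slid over the fulcrum edge, has tipped by its own weight: it leans over the edge, one end down, not held (x of tube_short_mid in the frame of stand_edge between -0.02 and 0.02 m and x of stand_edge in the frame of tube_short_mid between -0.07 and 0.07 m and not (angle between tube_short_mid's own x axis and vertical between 1.4908 and 1.6508 rad) and contact force between tube_short and stand above 0.3 N and contact force between the fingers and tube_short below 0.5 N), for 0.2 s.
At the end, for the whole second after the job is handed in: Every tube lies flat on the bench, at rest, with a marking square standing on the bench beside it: tongue middle within 9 mm of the balance point along the tube, front face within 3 mm of flush, square within 3.4 degrees of the tube's direction (height (world z) of tube_long_mid between 0.0085 and 0.0165 m and angle between tube_long_mid's own x axis and vertical between 1.5408 and 1.6008 rad and linear speed of each of tube_long, tube_medium, tube_short below 0.02 m/s and ((x of square_1_mark in the frame of tube_long_mid between 0.025 and 0.043 m and y of square_1_mark in the frame of tube_long_mid between -0.0032 and 0.0032 m and z of square_1_mark in the frame of tube_long_mid between -0.0035 and 0.0035 m and angle between the x axis of square_1_mid and the x axis of tube_long_mid, either way round below 0.06 rad and linear speed of square_1 below 0.02 m/s) or (x of square_2_mark in the frame of tube_long_mid between 0.025 and 0.043 m and y of square_2_mark in the frame of tube_long_mid between -0.0032 and 0.0032 m and z of square_2_mark in the frame of tube_long_mid between -0.0035 and 0.0035 m and angle between the x axis of square_2_mid and the x axis of tube_long_mid, either way round below 0.06 rad and linear speed of square_2 below 0.02 m/s) or (x of square_3_mark in the frame of tube_long_mid between 0.025 and 0.043 m and y of square_3_mark in the frame of tube_long_mid between -0.0032 and 0.0032 m and z of square_3_mark in the frame of tube_long_mid between -0.0035 and 0.0035 m and angle between the x axis of square_3_mid and the x axis of tube_long_mid, either way round below 0.06 rad and linear speed of square_3 below 0.02 m/s)) and height (world z) of tube_medium_mid between 0.0085 and 0.0165 m and angle between tube_medium_mid's own x axis and vertical between 1.5408 and 1.6008 rad and ((x of square_1_mark in the frame of tube_medium_mid between -0.037 and -0.019 m and y of square_1_mark in the frame of tube_medium_mid between -0.0032 and 0.0032 m and z of square_1_mark in the frame of tube_medium_mid between -0.0035 and 0.0035 m and angle between the x axis of square_1_mid and the x axis of tube_medium_mid, either way round below 0.06 rad and linear speed of square_1 below 0.02 m/s) or (x of square_2_mark in the frame of tube_medium_mid between -0.037 and -0.019 m and y of square_2_mark in the frame of tube_medium_mid between -0.0032 and 0.0032 m and z of square_2_mark in the frame of tube_medium_mid between -0.0035 and 0.0035 m and angle between the x axis of square_2_mid and the x axis of tube_medium_mid, either way round below 0.06 rad and linear speed of square_2 below 0.02 m/s) or (x of square_3_mark in the frame of tube_medium_mid between -0.037 and -0.019 m and y of square_3_mark in the frame of tube_medium_mid between -0.0032 and 0.0032 m and z of square_3_mark in the frame of tube_medium_mid between -0.0035 and 0.0035 m and angle between the x axis of square_3_mid and the x axis of tube_medium_mid, either way round below 0.06 rad and linear speed of square_3 below 0.02 m/s)) and height (world z) of tube_short_mid between 0.0085 and 0.0165 m and angle between tube_short_mid's own x axis and vertical between 1.5408 and 1.6008 rad and ((x of square_1_mark in the frame of tube_short_mid between 0.015 and 0.033 m and y of square_1_mark in the frame of tube_short_mid between -0.0032 and 0.0032 m and z of square_1_mark in the frame of tube_short_mid between -0.0035 and 0.0035 m and angle between the x axis of square_1_mid and the x axis of tube_short_mid, either way round below 0.06 rad and linear speed of square_1 below 0.02 m/s) or (x of square_2_mark in the frame of tube_short_mid between 0.015 and 0.033 m and y of square_2_mark in the frame of tube_short_mid between -0.0032 and 0.0032 m and z of square_2_mark in the frame of tube_short_mid between -0.0035 and 0.0035 m and angle between the x axis of square_2_mid and the x axis of tube_short_mid, either way round below 0.06 rad and linear speed of square_2 below 0.02 m/s) or (x of square_3_mark in the frame of tube_short_mid between 0.015 and 0.033 m and y of square_3_mark in the frame of tube_short_mid between -0.0032 and 0.0032 m and z of square_3_mark in the frame of tube_short_mid between -0.0035 and 0.0035 m and angle between the x axis of square_3_mid and the x axis of tube_short_mid, either way round below 0.06 rad and linear speed of square_3 below 0.02 m/s))); the robot touches nothing.
It fails at once if the nut, bolts or shackle pushed more than 30 mm away (distance of any of loose_nut, small_bolt, big_bolt, bow_shackle from where it was at the start of the episode above 0.03 m).
Of tube_long, tube_medium, tube_short only 2 to 3 are there at a start; the rules pass over those that are not, and their reading is None.
At some moment in a run one of square_1, square_2, square_3 may be knocked a few centimetres aside while the robot is not near it.
Once in a run the grip may slacken for a moment while it holds something.
It also fails if it takes over 210 s, if anything falls off the work surface, if the arm or the gripper's body presses on something with over 40 N, if the wrist force passes 120 N, or if a joint passes its speed limit or range.

ROBOT

A 7-joint arm with a two-finger parallel gripper is mounted at the origin on a cart in front of the work surface, level with it; the furniture and walls round the work are solid. World frame = base frame: x ahead of the robot, y to its left, z up, the work surface at z = 0. Lengths are in m, angles in rad, forces in N, time in s.
With the tool pointing down it reaches from about 0.425 to 0.875 m from the base axis. Payload 8.4 kg.
Tool frame: the origin (TCP) lies at the very end of the fingers, on their centre line; the grasp point (between the pads) lies behind it (manip.grip_depth is the z of the grasp point in the tool frame, in m); z points along the fingers, y is the direction in which the jaws open and shut (so a half turn about z gives the same grasp; the last joint's range is limited). The gripper opens to 87 mm and grips with 3 to 60 N. Pads are 19 mm wide; open, the fingers measure 117 mm over their backs; the gripper's body (75 mm by 190 mm) begins 51 mm behind the grasp point.
Start: joints at [1.205, 0.333, 0.04, 1.465, -0.013, 1.343, -0.059], TCP at [0.171, -0.627, 0.223] pointing down, gripper open.
Joint ranges: [-2.58, 2.58], [-0.38, 2.09], [-1.3, 1.39], [0.25, 2.4], [-1.5, 4.64], [0.08, 2.09], [-2.65, 2.65]. Speed limits (rad/s): [2.22, 2.22, 2.79, 2.79, 3.14, 3.14, 3.14].

INTERFACE

Orientations are given as a 3x3 rotation matrix whose columns are the frame's x, y, z axes.
In Python, from station import manip, viewer, close_job, models gives the robot as it stands. The module is installed in compiled form; this text tells all that it offers.
- The arm moves only by the tool carry_out, never from a script. Its argument "rows" is a list of rows, each a list of 3 entries, a list of its own where there are three numbers: the shift along the world's x, y, z in mm, then the turn about the world's z in degrees, then the finger opening in mm, from 0 to 87. A call has 1 to 12 rows; each row is the pose to reach, as a shift and turn from the pose commanded when the call began; what a row does not reach only later rows make up. A row lasts 1/12 s, in which the tool goes at most 41.7 mm and 7.16 degrees, less where a joint would pass 70% of its speed; a pose out of reach is approached as far as the arm can. A call with a gripper value outside its range is refused whole. The fingers move at their own pace and stop on an object; the grip force is fixed at half the most. Time passes only in rows, so rows that repeat a pose let the fingers close. It gives the time, the measured TCP pose, the force and the opening at its end, in the units of the state.
- manip.state(): the state, without advancing time (a new reading comes with each control period).
- viewer.grab_frame(name): name is "scene" or "top"; returns a dict with "frame" (384x512x3 uint8, red, green, blue), "K" (3x3 intrinsics, pixels), "k1" (the pictures are not rectified: a ray, as slopes to the right and down, at radius r is drawn at 1 + k1 r^2 times it, then the intrinsics apply), "R" (3x3) and "t" (3): a world point X has camera coordinates R X + t. Camera axes: x right, y down, z forward; pixel columns grow to the right and rows downward; lengths in m; the calibration is good to about 2 mm. A picture is of the moment at which its call begins. There is no depth.
- close_job(): hands the job in, once; it reports no verdict.
Trained networks look in a picture, given as the dict that the camera call returned (one of the last four; its "shot" number tells which), for a name from the list of things; names that differ only in an ending like _2 or _b are one class to them, and where a whole thing is asked for, a point or a joint stands for the part that bears it (a point fixed in the world has none). Each returns a list of dicts, best first, with "p" (0 to 1); they miss things now and then, are a little off and sometimes report something else, mostly with a low value. They report only what shows in the picture. A call takes as long as a camera call.
- models.silhouettes(query, picture): "mask" (384x512 bool, what is visible of it) and "rect" ([left, top, right, bottom] in pixels, round what is visible of it).
The state is a dict: "time_s": time; "q": joint angles; "joint_velocities": joint speeds; "effort": joint torques, N m; "ee_pos": TCP position; "tool_rot": TCP orientation; "force": force on the tool from outside, world axes, zero at the start; "ft_torque": the same for the moment, N m; "width": finger opening in m.
Only numpy, scipy, OpenCV 4.12 (cv2) and the standard library are available. Lean on these libraries where they do the work, as an engineer would, in place of code of your own. Each camera call takes 0.05 s, during which the arm holds its last target. There are 200 camera calls.

## Working session

There is one attempt and no reset: what is moved stays moved. The work goes in short steps, Python scripts to look and compute and a tool call to move; the robot and the scene stay as the last step left them, time stands still between calls to the robot, and variables do not carry over. Pictures are saved under pics/ and viewed, about 12 in all and at most 16, crops included, and the job is handed in when it is done.

Besides the shell and the picture viewer there is one more tool, called after "Request:" as name(argument=value, ...), one argument or row to a line, values as JSON. carry_out: Moves the arm, as the interface text tells. Its arguments: {"type":"object","properties":{"rows":{"type":"array"}},"required":["rows"]}

```bash
mkdir -p pics; cat > h.py <<'E'
import numpy as np, cv2
from station import manip, viewer, models
def save(p,name,scale=1.5,rect=None):
    im=p['frame'][:,:,::-1]
    if rect: im=im[rect[1]:rect[3],rect[0]:rect[2]]
    cv2.imwrite('pics/'+name,cv2.resize(im,None,fx=scale,fy=scale,interpolation=cv2.INTER_CUBIC))
def proj(p,X):
    c=np.atleast_2d(X)@np.array(p['R']).T+p['t']; s=c[:,:2]/c[:,2:]
    s=s*(1+p['k1']*(s**2).sum(1,keepdims=True)); K=np.array(p['K'])
    return np.c_[s[:,0]*K[0,0]+K[0,2],s[:,1]*K[1,1]+K[1,2]]
def world(p,uv,z):
    uv=np.atleast_2d(uv).astype(float); K=np.array(p['K'])
    d=np.c_[(uv[:,0]-K[0,2])/K[0,0],(uv[:,1]-K[1,2])/K[1,1]]; s=d.copy()
    for _ in range(20): s=d/(1+p['k1']*(s**2).sum(1,keepdims=True))
    R=np.array(p['R']); r=np.c_[s,np.ones(len(s))]@R; C=-R.T@np.array(p['t'])
    return C+r*((z-C[2])/r[:,2])[:,None]
E
python3 - <<'E'
from h import *
s=manip.state(); print(s['time_s'],s['ee_pos'],s['tool_rot'],s['width'],manip.grip_depth)
for n in('top','scene'):
    p=viewer.grab_frame(n); save(p,n+'0.png')
    R=np.array(p['R']);print(n,-R.T@p['t'],R.tolist(),p['K'],p['k1'])
    for q in('tube_long','tube_medium','tube_short','square_1','stand','loose_nut','small_bolt','big_bolt','bow_shackle'):
        for m in models.silhouettes(q,p):
            if m['p']<.3: continue
            ys,xs=np.nonzero(m['mask']); c=(xs.mean(),ys.mean())
            r=cv2.minAreaRect(np.c_[xs,ys].astype(np.float32))
            print(q,round(m['p'],2),np.round(c,1),len(xs),np.round(world(p,c,0.015)[0],3),np.round(r[1],1))
E
```

```text
0.0 [ 0.17121736 -0.62656315  0.22170103] [[ 9.64628576e-01  2.63612274e-01 -5.29585256e-04]
 [ 2.63612776e-01 -9.64627466e-01  1.46852643e-03]
 [-1.23730893e-04 -1.55618800e-03 -9.99998781e-01]] 0.08694723461548551 -0.0187
top [0.38088764 0.11326012 1.53293435] [[0.011133224737784378, -0.9999380016540641, 0.00021013094745198253], [-0.9982984393491511, -0.011126998628465432, -0.05723998510282616], [0.057238774445192486, 0.00042749222123696193, -0.9983604258735487]] [[436.58686365   0.         256.74034431]
 [  0.         436.58686365 191.13197811]
 [  0.           0.           1.        ]] -0.14449045663956475
tube_long 0.68 [325.  192.5] 403 [ 0.466 -0.125  0.015] [55.2  7.9]
square_1 0.73 [161.9 182.9] 155 [0.493 0.447 0.015] [12.3 13.6]
square_1 0.65 [187. 184.] 167 [0.49  0.358 0.015] [14.8 12.5]
square_1 0.47 [257.5 202.5] 158 [0.428 0.111 0.015] [19. 11.]
stand 0.62 [211.  204.4] 1126 [0.42  0.273 0.015] [22. 50.]
loose_nut 0.67 [257.5 203. ] 106 [0.427 0.111 0.015] [11.  9.]
loose_nut 0.56 [391.9 204.3] 67 [ 0.427 -0.363  0.015] [ 9. 10.]
small_bolt 0.64 [257.5 201.8] 153 [0.4
[... 966 characters left out ...]
197. ] 223 [0.435 0.103 0.015] [20.2 15.1]
square_1 0.6 [199.7 255.1] 180 [0.496 0.444 0.015] [23.1 11.5]
stand 0.58 [249.6 228.8] 1189 [0.417 0.28  0.015] [26.  52.8]
loose_nut 0.59 [268.5 197.7] 190 [0.432 0.106 0.015] [18.1 13.7]
loose_nut 0.49 [296.6 149.2] 346 [ 0.466 -0.244  0.015] [ 9.  41.8]
big_bolt 0.52 [196.8 296. ] 288 [0.421 0.58  0.015] [12.5 32.4]
big_bolt 0.36 [285.5 164. ] 441 [ 0.464 -0.121  0.015] [ 8.6 52. ]
bow_shackle 0.66 [288.5 141.4] 51 [ 0.521 -0.293  0.015] [ 5.1 12. ]
bow_shackle 0.57 [215.7 237.5] 243 [0.492 0.358 0.015] [22. 16.]
bow_shackle 0.54 [177.2 294.4] 204 [0.471 0.596 0.015] [26. 13.]
bow_shackle 0.41 [284.4 164.2] 432 [ 0.467 -0.118  0.015] [ 8.9 51.3]
```

View pics/top0.png

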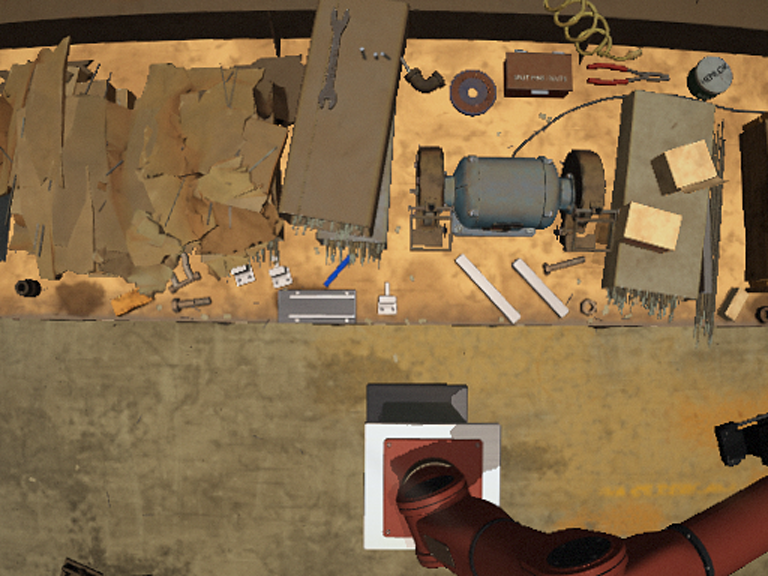

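View pics/scene0.png

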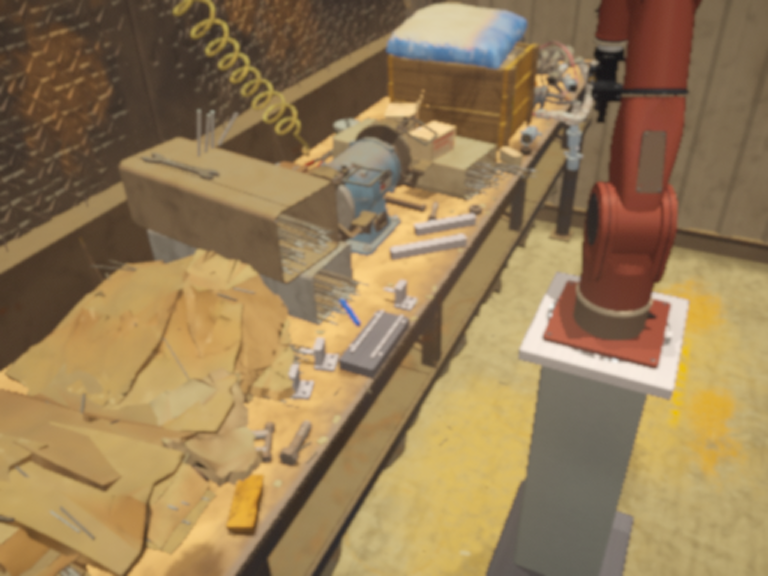

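```bash
python3 - <<'E'
from h import *
p=viewer.grab_frame('top')
im=p['frame'][:,:,::-1]
a=cv2.resize(im[160:222,150:280],None,fx=6,fy=6,interpolation=cv2.INTER_CUBIC)
b=cv2.resize(im[160:210,290:400],None,fx=6,fy=4,interpolation=cv2.INTER_CUBIC)
b=cv2.copyMakeBorder(b,0,0,0,a.shape[1]-b.shape[1],cv2.BORDER_CONSTANT)
cv2.imwrite('pics/crop1.png',np.vstack([a,b]))
E
```

```text
(no output)
```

View pics/crop1.png

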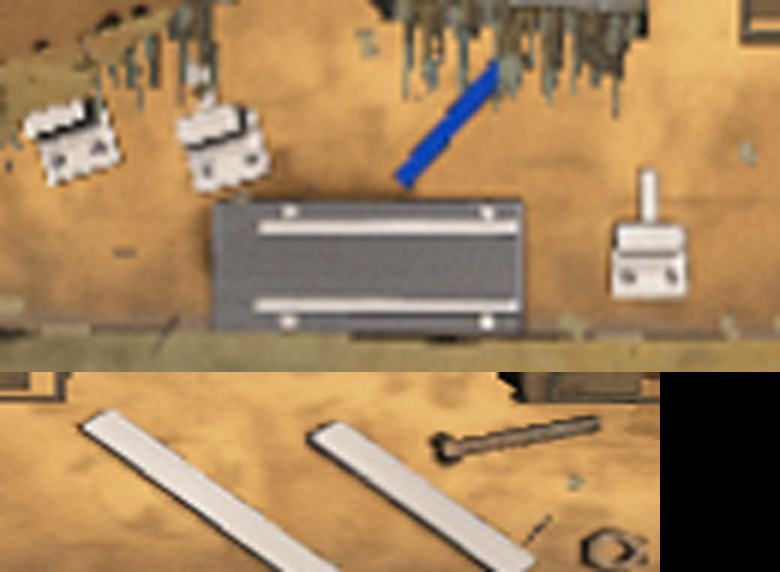

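```bash
cat >> h.py <<'E'
from scipy.optimize import minimize
def box(x0,x1,y0,y1,z0,z1): return np.array([[x,y,z] for x in(x0,x1) for y in(y0,y1) for z in(z0,z1)])
def tube(L): return [box(-L/2,L/2,-.0125,.0125,0,.025)]
SQ=[box(-.022,.022,-.032,.008,0,.008),box(-.018,.018,-.008,.008,0,.052),box(-.005,.005,.008,.040,.028,.031)]
STAND=[box(-.038,.038,-.09,.09,0,.025)]
def place(b,v,z=0):
    x,y,a=v[:3]; c,s=np.cos(a),np.sin(a); t=v[3] if len(v)>3 else 0  # t: pitch about own y (tube)
    b=b@np.array([[np.cos(t),0,-np.sin(t)],[0,1,0],[np.sin(t),0,np.cos(t)]]) if t else b
    return b@np.array([[c,s,0],[-s,c,0],[0,0,1]])+[x,y,z]
def render(p,boxes,v,org,S=6,N=96,z=0):
    m=np.zeros((N*S,N*S),np.uint8)
    for b in boxes:
        h=cv2.convexHull(((proj(p,place(b,v,z))-org+.5)*S*16).astype(np.int32))
        cv2.fillConvexPoly(m,h,1,shift=4)
    return cv2.resize(m.astype(np.float32),(N,N),interpolation=cv2.INTER_AREA)
def pick(p,name,guess,z=.015,pmin=.15,maxd=12):
    c=proj(p,[[guess[0],guess[1],z]])[0]; best=None
    for m in models.silhouettes(name,p):
        ys,xs=np.nonzero(m['mask'])
        if m['p']<pmin or len(xs)==0: continue
        d=np.hypot(xs.mean()-c[0],ys.mean()-c[1])
        if d<maxd and (best is None or d<best[0]): best=(d,m['mask'],m['p'])
    return best
def fit(views,boxes,guess,z=0):
    """views: list of (picture, mask)"""
    dat=[]
    for p,m in views:
        org=np.round(proj(p,[[guess[0],guess[1],z+.015]])[0])-48
        M=np.float32([[1,0,-org[0]],[0,1,-org[1]]])
        dat.append((p,cv2.warpAffine(m.astype(np.float32),M,(96,96)),org))
    def f(v):
        v=np.array(v)*np.array([.01,.01,.1]); s=0
        for p,m,o in dat:
            r=render(p,boxes,v,o,z=z); s-=np.minimum(r,m).sum()/np.maximum(r,m).sum()
        return s/len(dat)
    g=np.array(guess)/[.01,.01,.1]
    best=min((minimize(f,g,method='Nelder-Mead',options=dict(initial_simplex=g+np.vstack([np.zeros(3),np.diag(d)]),xatol=.02,fatol=1e-4)) for d in([1,1,1],[-1,-1,-1.])),key=lambda r:r.fun)
    return best.x*[.01,.01,.1],-best.fun
E
cat > m1.py <<'E'
from h import *
P=[viewer.grab_frame(n) for n in('top','scene')]
def go(lbl,names,boxes,g,z=0):
    for ps in (P,P[:1],P[1:]):
        vs=[]
        for p in ps:
            c=[x for x in(pick(p,n,g) for n in names) if x]
            if c: vs.append((p,max(c,key=lambda x:x[2])[1]))
        if vs:
            v,s=fit(vs,boxes,g,z); print(lbl,len(vs),np.round(v[:2]*1000,1),round(np.degrees(v[2]),1),'iou',round(s,3))
T=['tube_long','tube_medium','tube_short']
if __name__=='__main__':
    go('long',T,tube(.2),[.466,-.123,.9])
    for L in(.17,.14): go('other%g'%L,T,tube(L),[.466,-.245,.9])
    go('sqA',['square_1'],SQ,[.49,.358,-1.35]); go('sqB',['square_1'],SQ,[.493,.445,-1.35]); go('sqC',['square_1'],SQ,[.428,.108,-1.57])
    go('stand',['stand'],STAND,[.42,.275,3.14])
E
python3 m1.py
```

```text
long 2 [ 464.1 -125.9] 44.0 iou 0.898
long 1 [ 466.8 -123.7] 43.7 iou 0.885
long 1 [ 462.9 -127.4] 45.0 iou 0.918
other0.17 2 [ 468.6 -248.1] 44.3 iou 0.886
other0.17 1 [ 470.9 -246.3] 43.1 iou 0.865
other0.17 1 [ 468.8 -248.4] 45.5 iou 0.933
other0.14 2 [ 475.9 -241.1] 43.1 iou 0.768
other0.14 1 [ 475.2 -241.7] 42.9 iou 0.754
other0.14 1 [ 476.9 -240.3] 45.5 iou 0.788
sqA 2 [498.5 362.4] -72.2 iou 0.777
sqA 1 [500. 363.] -73.0 iou 0.661
sqA 1 [498.3 362.3] -72.6 iou 0.9
sqB 2 [500.  451.5] -64.2 iou 0.683
sqB 1 [503.3 450.2] -85.9 iou 0.665
sqB 1 [498.5 451.5] -59.4 iou 0.721
sqC 2 [435.8 109.7] -89.4 iou 0.834
sqC 1 [437.8 110.8] -86.1 iou 0.84
sqC 1 [436.2 108.7] -90.3 iou 0.849
stand 2 [419.4 273.7] 180.8 iou 0.948
stand 1 [419.4 274.3] 180.6 iou 0.965
stand 1 [420.4 269.7] 180.8 iou 0.954
```

Request:
carry_out(
  rows=[
    [[200, 350, -80], 28.9, 60],
    [[200, 350, -80], 28.9, 60],
    [[200, 350, -80], 28.9, 60],
    [[200, 350, -80], 28.9, 60],
    [[200, 350, -80], 28.9, 60],
    [[200, 350, -80], 28.9, 60],
    [[200, 350, -80], 28.9, 60],
    [[200, 350, -80], 28.9, 60],
    [[200, 350, -80], 28.9, 60],
    [[200, 350, -80], 28.9, 60],
    [[200, 350, -80], 28.9, 60],
    [[200, 350, -80], 28.9, 60],
  ],
)

```text
time_s: 4.75
ee_pos: [0.3721, -0.2753, 0.1425]
tool_rot: [[0.714, 0.7, -0.0], [0.7, -0.714, 0.0], [-0.0, -0.0, -1.0]]
force: [-0.4, -0.6, -0.5]
width: 0.0602
```

Request:
carry_out(
  rows=[
    [[85, 143, -60], 0, 60],
    [[85, 143, -60], 0, 60],
    [[85, 143, -60], 0, 60],
    [[85, 143, -60], 0, 60],
    [[85, 143, -60], 0, 60],
    [[85, 143, -95], 0, 60],
    [[85, 143, -120], 0, 60],
    [[85, 143, -133], 0, 60],
    [[85, 143, -133], 0, 60],
    [[85, 143, -133], 0, 60],
  ],
)

```text
time_s: 5.58
ee_pos: [0.456, -0.1351, 0.0095]
tool_rot: [[0.718, 0.696, -0.001], [0.696, -0.718, 0.0], [-0.001, -0.001, -1.0]]
force: [0.4, 0.8, 0.7]
width: 0.0603
```

Request:
carry_out(
  rows=[
    [[0, 0, 0], 0, 10],
    [[0, 0, 0], 0, 10],
    [[0, 0, 0], 0, 10],
    [[0, 0, 0], 0, 10],
    [[0, 0, 0], 0, 10],
    [[0, 0, 0], 0, 10],
  ],
)

```text
time_s: 6.08
ee_pos: [0.4565, -0.1341, 0.0099]
tool_rot: [[0.717, 0.697, 0.0], [0.697, -0.717, -0.0], [0.0, 0.001, -1.0]]
force: [-0.1, 0.1, 0.0]
width: 0.0277
```

Request:
carry_out(
  rows=[
    [[0, 0, 0], 0, 10],
    [[0, 0, 0], 0, 10],
    [[0, 0, 10], 0, 10],
    [[0, 0, 30], 0, 10],
    [[-5, 5, 55], 0, 10],
    [[-10, 10, 80], 0, 10],
    [[-20, 30, 80], 0, 10],
    [[-20, 30, 80], 0, 10],
  ],
)

```text
time_s: 6.75
ee_pos: [0.4355, -0.1012, 0.0909]
tool_rot: [[0.715, 0.699, 0.001], [0.699, -0.715, -0.0], [0.0, 0.0, -1.0]]
force: [0.6, 0.1, -4.8]
width: 0.0248
```

```bash
python3 - <<'E'
from h import *
s=manip.state(); print(s['time_s'],s['ee_pos'],s['force'],s['ft_torque'],s['width'])
p=viewer.grab_frame('scene'); save(p,'lift.png',5,(200,100,340,210))
E
```

```text
6.75 [ 0.43553944 -0.10121849  0.09085201] [ 0.63320808  0.06596508 -4.82331537] [-0.22510866 -0.02105824 -0.04043903] 0.02481302031947181
```

View pics/lift.png

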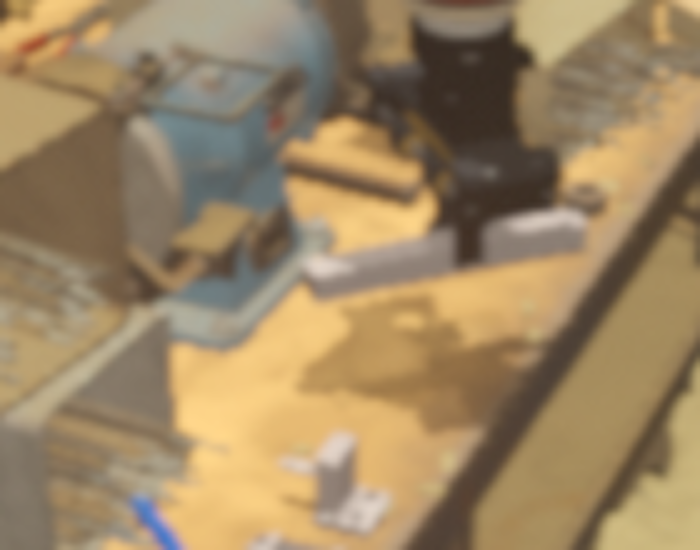

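Request:
carry_out(
  rows=[
    [[0, 30, 10], 7, 10],
    [[0, 65, 10], 14, 10],
    [[0, 100, 10], 21, 10],
    [[-4, 140, 10], 28, 10],
    [[-8, 175, 10], 35, 10],
    [[-10, 210, 10], 40, 10],
    [[-12, 245, 10], 46.4, 10],
    [[-14, 280, 10], 46.4, 10],
    [[-16, 315, 10], 46.4, 10],
    [[-16, 345, 10], 46.4, 10],
    [[-16, 360, 10], 46.4, 10],
    [[-16, 360, 10], 46.4, 10],
  ],
)

```text
time_s: 7.8
ee_pos: [0.4193, 0.2599, 0.0995]
tool_rot: [[-0.015, 1.0, -0.001], [1.0, 0.015, 0.002], [0.002, -0.001, -1.0]]
force: [-1.1, 0.5, -4.7]
width: 0.0247
```

Request:
carry_out(
  rows=[
    [[0, 0, -20], 0, 10],
    [[0, 0, -30], 0, 10],
    [[0, 0, -30], 0, 10],
    [[0, 0, -30], 0, 10],
  ],
)

```text
time_s: 8.13
ee_pos: [0.4198, 0.2549, 0.0689]
tool_rot: [[-0.01, 1.0, -0.002], [1.0, 0.009, -0.001], [-0.001, -0.002, -1.0]]
force: [-0.0, 0.4, -4.1]
width: 0.0248
```

Request:
carry_out(
  rows=[
    [[0, 0, -15], 0, 10],
    [[0, 0, -25], 0, 10],
    [[0, 0, -31], 0, 10],
    [[0, 0, -33], 0, 10],
    [[0, 0, -33], 0, 10],
    [[0, 0, -33], 0, 10],
  ],
)

```text
time_s: 8.63
ee_pos: [0.4207, 0.256, 0.037]
tool_rot: [[-0.01, 1.0, 0.0], [1.0, 0.01, 0.0], [0.0, 0.0, -1.0]]
force: [-0.2, -2.5, -1.3]
width: 0.0247
```

Request:
carry_out(
  rows=[
    [[0, 0, 0], 0, 50],
    [[0, 0, 0], 0, 50],
    [[0, 0, 0], 0, 50],
    [[0, 0, 0], 0, 50],
    [[0, 0, 5], 0, 50],
    [[0, 0, 40], 0, 50],
    [[0, -40, 60], 0, 50],
    [[0, -80, 60], 0, 50],
    [[0, -120, 60], 0, 50],
    [[0, -160, 60], 0, 20],
    [[0, -160, 60], 0, 0],
    [[0, -160, 60], 0, 0],
  ],
)

```text
time_s: 9.63
ee_pos: [0.4206, 0.0937, 0.097]
tool_rot: [[-0.005, 1.0, 0.001], [1.0, 0.005, -0.001], [-0.001, 0.001, -1.0]]
force: [-0.1, 0.8, -0.2]
width: 0.0373
```

```bash
python3 - <<'E'
from h import *
s=manip.state(); print(s['time_s'],s['ee_pos'],s['force'],s['width'])
P=[viewer.grab_frame(n) for n in('top','scene')]
a=cv2.resize(P[0]['frame'][165:220,180:280,::-1],None,fx=7,fy=5); b=cv2.resize(P[1]['frame'][170:270,190:330,::-1],(700,300))
cv2.imwrite('pics/lane.png',np.vstack([a,b]))
for p in P:
    r=pick(p,'tube_long',(.419,.268),.035)
    if r: print(r[2],fit([(p,r[1])],tube(.2),[.419,.268,1.57],z=.025))
E
```

```text
9.6333 [0.42060744 0.09372428 0.09701433] [-0.11858917  0.81842738 -0.15474378] 0.03727252508005229
0.82 (array([0.41996307, 0.27023271, 1.58245295]), np.float64(0.9040682911872864))
0.93 (array([0.41851631, 0.27073655, 1.57795227]), np.float64(0.92578125))
```

View pics/lane.png

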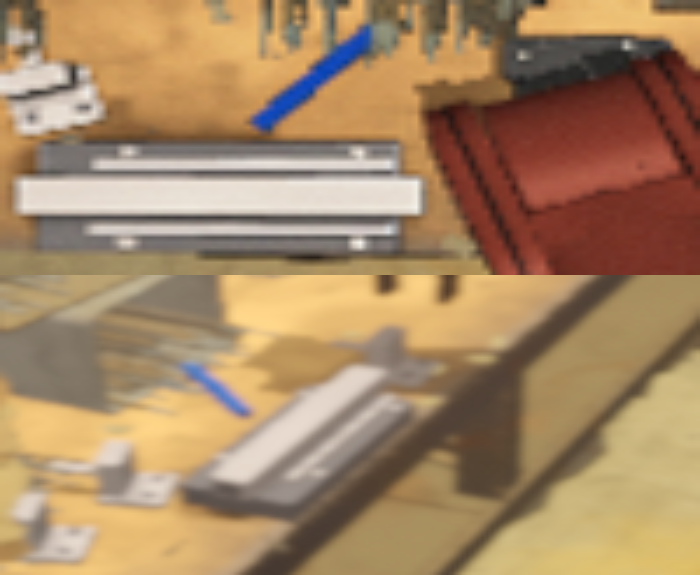

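Request:
carry_out(
  rows=[
    [[-1, 40, 0], 0, 0],
    [[-1, 54, 0], 0, 0],
    [[-1, 54, -35], 0, 0],
    [[-1, 54, -60], 0, 0],
    [[-1, 54, -60], 0, 0],
    [[-1, 60, -60], 0, 0],
    [[-1, 66, -60], 0, 0],
    [[-1, 72, -60], 0, 0],
    [[-1, 78, -60], 0, 0],
    [[-1, 84, -60], 0, 0],
    [[-1, 90, -60], 0, 0],
    [[-1, 96, -60], 0, 0],
  ],
)

```text
time_s: 10.83
ee_pos: [0.4202, 0.1916, 0.0374]
tool_rot: [[-0.009, 1.0, 0.001], [1.0, 0.009, -0.002], [-0.002, 0.001, -1.0]]
force: [0.9, -7.7, 6.5]
width: 0.0006
```

Request:
carry_out(
  rows=[
    [[0, 4, 0], 0, 0],
    [[0, 8, 0], 0, 0],
    [[0, 12, 0], 0, 0],
    [[0, 15, 0], 0, 0],
    [[0, 18, 0], 0, 0],
    [[0, 18, 0], 0, 0],
    [[0, 18, 0], 0, 0],
  ],
)

```text
time_s: 11.42
ee_pos: [0.42, 0.2103, 0.0372]
tool_rot: [[-0.01, 1.0, 0.001], [1.0, 0.01, 0.0], [0.0, 0.001, -1.0]]
force: [1.0, -2.7, 3.0]
width: 0.0004
```

Request:
carry_out(
  rows=[
    [[0, -5, 0], 0, 0],
    [[0, -10, 0], 0, 0],
    [[0, -10, 0], 0, 0],
  ],
)

```text
time_s: 11.67
ee_pos: [0.4192, 0.1992, 0.0364]
tool_rot: [[-0.01, 1.0, -0.0], [1.0, 0.01, -0.0], [-0.0, -0.0, -1.0]]
force: [1.0, -0.9, -0.1]
width: 0.0005
```

```bash
cat > tip.py <<'E'
import sys
from h import *
EDGE=.3637; LX=.4195
def state(L,name,guess):
    """level-fit in both views plus tilt fit: returns middle y_stand and pitch"""
    P=[viewer.grab_frame(n) for n in('top','scene')]; dat=[]
    for p in P:
        r=pick(p,name,(LX,guess),.035,.1,25)
        if r is None: print('none'); continue
        org=np.round(proj(p,[[LX,guess,.035]])[0])-48
        dat.append((p,cv2.warpAffine(r[1].astype(np.float32),np.float32([[1,0,-org[0]],[0,1,-org[1]]]),(96,96)),org))
    def cor(u):   # u: x, along-tube mid from edge (+ = over deck), tilt (front down), yaw
        x,m,t,yaw=u; B=tube(L)[0].copy()
        s=B[:,0]-m          # along +y measured from edge
        c,q=np.cos(t),np.sin(t)
        Y=s*c+B[:,2]*q; Z=.025-s*q+B[:,2]*c
        return [np.c_[x+B[:,1]-yaw*s,EDGE+Y,Z]]
    def f(u):
        u=np.array(u)*[.01,.01,.1,.1]; t=0
        for p,m,o in dat:
            r=render(p,cor(u),(0,0,0),o); t-=np.minimum(r,m).sum()/np.maximum(r,m).sum()
        return t/len(dat)
    out=[]
    for t0 in(0,.25):
        g=np.array([LX,EDGE-guess,t0,.014])/[.01,.01,.1,.1]
        r=minimize(f,g,method='Nelder-Mead',options=dict(xatol=.02,fatol=1e-4)); out.append(r)
        print('x %.1f  mid_ystand %.1f  tilt %.1fdeg yaw %.1f iou %.3f'%(*(r.x[:2]*10),np.degrees(r.x[2]*.1),np.degrees(r.x[3]*.1),-r.fun))
    return P
if __name__=='__main__':
    s=manip.state(); print(s['time_s'],np.round(s['ee_pos'],4),np.round(s['force'],1))
    state(float(sys.argv[1]),sys.argv[2],float(sys.argv[3]))
E
python3 tip.py .2 tube_long .322
```

```text
11.6667 [0.4192 0.1992 0.0364] [ 1.  -0.9 -0.1]
x 420.1  mid_ystand 45.2  tilt 0.0deg yaw 0.8 iou 0.693
x 420.5  mid_ystand 45.1  tilt -1.9deg yaw 1.3 iou 0.698
```

Request:
carry_out(
  rows=[
    [[0, 8, 0], 0, 0],
    [[0, 12, 0], 0, 0],
    [[0, 16, 0], 0, 0],
    [[0, 19, 0], 0, 0],
    [[0, 19, 0], 0, 0],
    [[0, 19, 0], 0, 0],
    [[0, 14, 0], 0, 0],
    [[0, 9, 0], 0, 0],
    [[0, 9, 0], 0, 0],
    [[0, 9, 0], 0, 0],
  ],
)

```text
time_s: 12.7
ee_pos: [0.4195, 0.2085, 0.0366]
tool_rot: [[-0.009, 1.0, 0.0], [1.0, 0.009, -0.0], [-0.0, 0.0, -1.0]]
force: [-0.3, 0.5, 0.2]
width: 0.0007
```

```bash
python3 tip.py .2 tube_long .327
```

```text
12.7 [0.4195 0.2085 0.0366] [-0.3  0.5  0.2]
x 421.0  mid_ystand 29.1  tilt 0.0deg yaw 0.9 iou 0.530
x 420.7  mid_ystand 33.4  tilt 18.9deg yaw 0.8 iou 0.715
```

Request:
carry_out(
  rows=[
    [[0, 0, 40], 0, 20],
    [[0, 0, 80], 0, 40],
    [[0, 25, 90], 0, 50],
    [[0, 65, 90], 0, 50],
    [[0, 105, 90], 0, 50],
    [[0, 140, 90], 0, 50],
    [[0, 150, 75], 0, 50],
    [[0, 150, 50], 0, 50],
    [[0, 150, 25], 0, 50],
    [[0, 150, 5], 0, 50],
    [[0, 150, -5], 0, 50],
    [[0, 150, -5], 0, 50],
  ],
)

```text
time_s: 13.9
ee_pos: [0.4181, 0.3581, 0.0295]
tool_rot: [[-0.011, 1.0, -0.003], [1.0, 0.011, -0.002], [-0.002, -0.003, -1.0]]
force: [-0.4, -0.8, 1.0]
width: 0.0499
```

```bash
python3 - <<'E'
from tip import *
s=manip.state(); print(s['time_s'],np.round(s['ee_pos'],4),np.round(s['force'],1),s['width'])
P=state(.2,'tube_long',.329)
a=cv2.resize(P[0]['frame'][165:220,170:270,::-1],None,fx=7,fy=5); b=cv2.resize(P[1]['frame'][150:270,190:310,::-1],(700,350))
cv2.imwrite('pics/tip.png',np.vstack([a,b]))
E
```

```text
13.9 [0.4181 0.3581 0.0295] [-0.4 -0.8  1. ] 0.049852675255468555
x 420.8  mid_ystand 17.6  tilt 0.0deg yaw 1.0 iou 0.352
x 420.1  mid_ystand 29.2  tilt 15.8deg yaw 0.9 iou 0.379
```

View pics/tip.png

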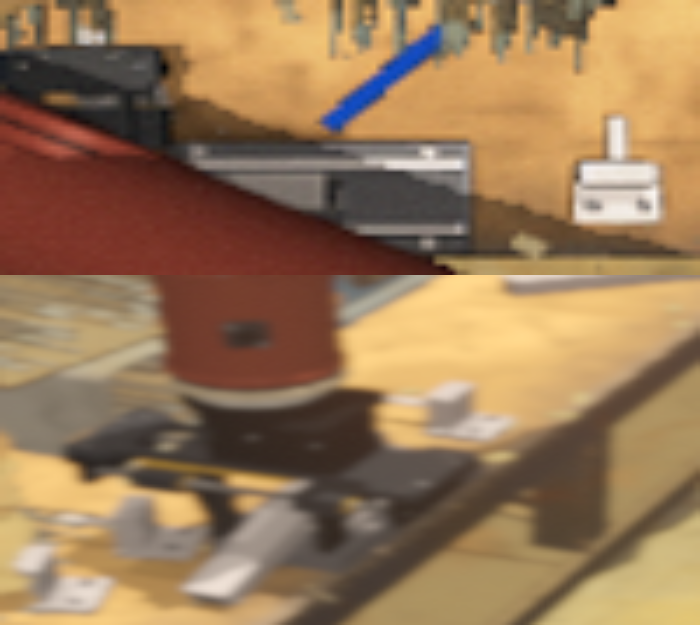

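Request:
carry_out(
  rows=[
    [[0, 0, 0], 0, 10],
    [[0, 0, 0], 0, 10],
    [[0, 0, 0], 0, 10],
    [[0, 0, 0], 0, 10],
    [[0, 0, 0], 0, 10],
    [[0, 0, 0], 0, 10],
    [[0, 0, 20], 0, 10],
    [[0, 0, 50], 0, 10],
    [[0, 0, 80], 0, 10],
    [[0, 0, 105], 0, 10],
    [[0, -10, 105], 0, 10],
    [[0, -30, 105], 0, 10],
  ],
)

```text
time_s: 15.1
ee_pos: [0.4188, 0.3309, 0.1373]
tool_rot: [[-0.013, 1.0, 0.001], [1.0, 0.013, 0.002], [0.002, 0.001, -1.0]]
force: [0.2, -1.2, -5.2]
width: 0.0247
```

Request:
carry_out(
  rows=[
    [[2, -38, 0], -0.7, 10],
    [[5, -75, 0], -0.7, 10],
    [[8, -112, 0], -0.7, 10],
    [[12, -150, 0], -0.7, 10],
    [[12, -188, 0], -0.7, 10],
    [[12, -225, 0], -0.7, 10],
    [[12, -262, 0], -0.7, 10],
    [[12, -300, 0], -0.7, 10],
    [[14, -338, 0], -0.7, 10],
    [[20, -375, 0], -0.7, 10],
    [[28, -405, 0], -0.7, 10],
    [[36, -418, 0], -0.7, 10],
  ],
)

```text
time_s: 16.1
ee_pos: [0.4535, -0.0942, 0.135]
tool_rot: [[0.008, 1.0, -0.003], [1.0, -0.008, -0.001], [-0.001, -0.003, -1.0]]
force: [-0.1, -0.4, -4.7]
width: 0.025
```

```bash
python3 - <<'E'
from h import *
s=manip.state(); print(s['time_s'],np.round(s['ee_pos'],4),np.round(s['tool_rot'],3)[:2,1],np.round(s['force'],1),np.round(s['ft_torque'],2),s['width'])
p=viewer.grab_frame('scene'); save(p,'carry.png',5,(220,100,340,200))
E
```

```text
16.1 [ 0.4535 -0.0942  0.135 ] [ 1.    -0.008] [-0.1 -0.4 -4.7] [-0.06 -0.14 -0.05] 0.025040046216711995
```

View pics/carry.png

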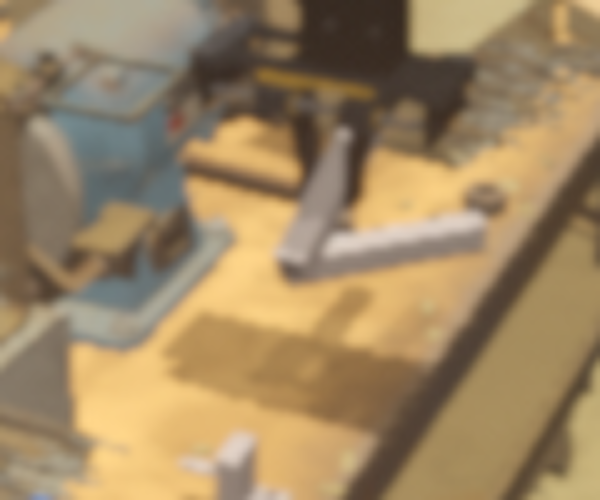

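Request:
carry_out(
  rows=[
    [[2, 4, -30], 0, 10],
    [[2, 4, -65], 0, 10],
    [[2, 4, -95], 0, 10],
    [[2, 4, -102], 0, 10],
    [[2, 4, -106], 0, 10],
    [[2, 4, -110], 0, 10],
    [[2, 4, -114], 0, 10],
    [[2, 4, -118], 0, 10],
    [[2, 4, -122], 0, 10],
    [[2, 4, -126], 0, 10],
    [[2, 4, -130], 0, 10],
    [[2, 4, -130], 0, 10],
  ],
)

```text
time_s: 17.15
ee_pos: [0.4578, -0.0848, 0.0066]
tool_rot: [[0.002, 1.0, 0.001], [1.0, -0.002, 0.0], [0.0, 0.001, -1.0]]
force: [0.1, 0.6, -4.1]
width: 0.0252
```

Request:
carry_out(
  rows=[
    [[0, 0, -2], 0, 10],
    [[0, 0, -4], 0, 10],
    [[0, 0, -4], 0, 10],
    [[0, 0, -4], 0, 10],
  ],
)

```text
time_s: 17.48
ee_pos: [0.4579, -0.0846, 0.0039]
tool_rot: [[0.002, 1.0, 0.0], [1.0, -0.002, -0.001], [-0.001, 0.0, -1.0]]
force: [-7.4, -0.3, 18.7]
width: 0.0247
```

```bash
python3 - <<'E'
from h import *
s=manip.state(); print(s['time_s'],np.round(s['ee_pos'],4),np.round(s['tool_rot'],3)[:2,1],np.round(s['force'],1),np.round(s['ft_torque'],2),s['width'])
p=viewer.grab_frame('scene'); save(p,'low.png',5,(220,110,340,210))
E
```

```text
17.4833 [ 0.4579 -0.0846  0.0039] [ 1.    -0.002] [-7.4 -0.3 18.7] [ 0.08  1.64 -0.02] 0.024712527379548262
```

View pics/low.png

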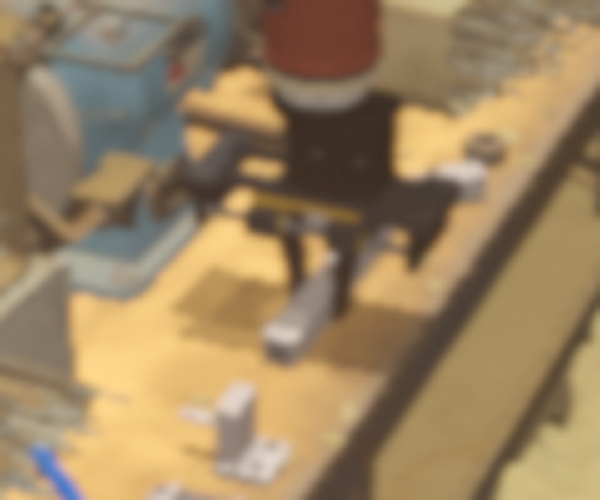

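Request:
carry_out(
  rows=[
    [[0, 0, 2], 0, 10],
    [[0, 0, 2], 0, 40],
    [[0, 0, 2], 0, 40],
    [[0, 0, 2], 0, 40],
    [[0, 0, 2], 0, 40],
    [[0, 0, 30], 0, 40],
    [[0, 0, 65], 0, 40],
    [[-15, 0, 100], 0, 50],
    [[-15, 38, 120], 0, 50],
    [[-15, 76, 120], 0, 50],
    [[-15, 114, 120], 0, 50],
    [[-15, 114, 120], 0, 50],
  ],
)

```text
time_s: 18.53
ee_pos: [0.4426, 0.0361, 0.1236]
tool_rot: [[-0.005, 1.0, 0.003], [1.0, 0.005, 0.002], [0.002, 0.003, -1.0]]
force: [-0.6, 0.8, -0.3]
width: 0.0499
```

```bash
python3 - <<'E'
from m1 import *
s=manip.state(); print(s['time_s'],np.round(s['ee_pos'],4),np.round(s['force'],1))
save(P[1],'laid.png',5,(220,110,340,210))
go('long',T,tube(.2),[.456,-.11,1.57]); go('med',T,tube(.17),[.468,-.248,.77]);go('sqC',['square_1'],SQ,[.436,.109,-1.57])
E
```

```text
18.6333 [0.4423 0.0305 0.1227] [-0.4 -1.1 -0.1]
long 2 [ 456.3 -109.2] 90.6 iou 0.734
long 1 [ 456.9 -117.7] 90.6 iou 0.546
long 1 [ 456.1 -107.8] 90.9 iou 0.921
med 2 [ 469.3 -246.7] 43.4 iou 0.67
med 1 [ 472.2 -244.3] 43.3 iou 0.884
med 1 [ 465.3 -247.4] 46.9 iou 0.471
sqC 2 [436.  110.1] -89.3 iou 0.842
sqC 1 [436.6 110.6] -89.5 iou 0.822
sqC 1 [435.3 109.4] -92.7 iou 0.874
```

View pics/laid.png

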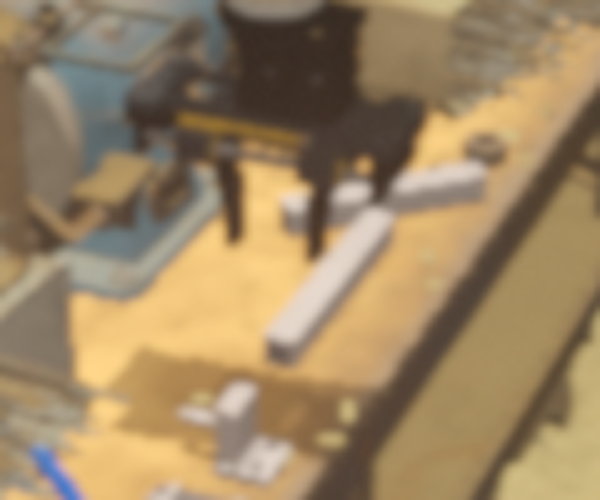

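Request:
carry_out(
  rows=[
    [[0, -35, 0], -7, 50],
    [[0, -75, 0], -14, 50],
    [[0, -115, 0], -21, 50],
    [[0, -155, 0], -28, 50],
    [[0, -195, 0], -35, 50],
    [[0, -235, 0], -42, 50],
    [[0, -270, 0], -46.3, 50],
    [[2, -299, 0], -46.3, 50],
    [[4, -299, -20], -46.3, 50],
    [[4, -299, -40], -46.3, 50],
    [[4, -299, -40], -46.3, 50],
  ],
)

```text
time_s: 20.95
ee_pos: [0.4441, -0.2696, 0.0791]
tool_rot: [[0.725, 0.688, -0.005], [0.688, -0.725, 0.003], [-0.001, -0.005, -1.0]]
force: [-1.1, 0.2, -1.0]
width: 0.0501
```

Request:
carry_out(
  rows=[
    [[0, 0, -20], 0, 50],
    [[0, 0, -40], 0, 50],
    [[0, 0, -55], 0, 50],
    [[0, 0, -65], 0, 50],
    [[0, 0, -72], 0, 50],
    [[0, 0, -73], 0, 50],
    [[0, 0, -73], 0, 50],
  ],
)

```text
time_s: 21.53
ee_pos: [0.4467, -0.2699, 0.01]
tool_rot: [[0.724, 0.69, 0.0], [0.69, -0.724, -0.0], [0.0, 0.0, -1.0]]
force: [0.7, -0.1, 0.2]
width: 0.05
```

Clear of contact. Close and lift a little.

Request:
carry_out(
  rows=[
    [[0, 0, 0], 0, 10],
    [[0, 0, 0], 0, 10],
    [[0, 0, 0], 0, 10],
    [[0, 0, 0], 0, 10],
    [[0, 0, 0], 0, 10],
    [[0, 0, 0], 0, 10],
    [[0, 0, 10], 0, 10],
    [[0, 0, 25], 0, 10],
    [[0, 0, 40], 0, 10],
    [[0, 0, 40], 0, 10],
  ],
)

```text
time_s: 22.37
ee_pos: [0.4478, -0.2707, 0.0523]
tool_rot: [[0.724, 0.689, 0.003], [0.689, -0.724, -0.002], [0.001, 0.004, -1.0]]
force: [1.9, -0.5, -4.0]
width: 0.0252
```

```bash
python3 - <<'E'
from h import *
s=manip.state(); print(s['time_s'],np.round(s['ee_pos'],4),np.round(s['tool_rot'],3)[:2,1],np.round(s['force'],1),np.round(s['ft_torque'],2),s['width'])
p=viewer.grab_frame('scene'); save(p,'lift2.png',5,(220,90,340,190))
E
```

```text
22.3667 [ 0.4478 -0.2707  0.0523] [ 0.689 -0.724] [ 1.9 -0.5 -4. ] [-0.09 -0.16  0.01] 0.02523944343997336
```

View pics/lift2.png

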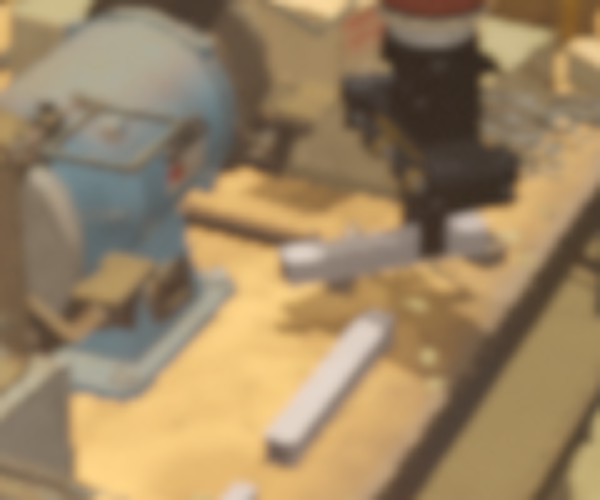

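Request:
carry_out(
  rows=[
    [[-4, 4, 25], 0, 10],
    [[-8, 10, 55], 0, 10],
    [[-12, 30, 82], 5, 10],
    [[-14, 70, 82], 12, 10],
    [[-14, 108, 82], 19, 10],
    [[-14, 146, 82], 26, 10],
    [[-14, 184, 82], 33, 10],
    [[-14, 222, 82], 40, 10],
    [[-14, 260, 82], 47.2, 10],
    [[-14, 298, 82], 47.2, 10],
    [[-14, 336, 82], 47.2, 10],
    [[-16, 374, 82], 47.2, 10],
  ],
)

```text
time_s: 23.42
ee_pos: [0.4296, 0.1055, 0.1309]
tool_rot: [[-0.013, 1.0, -0.0], [1.0, 0.013, -0.0], [-0.0, -0.0, -1.0]]
force: [0.1, -0.1, -4.3]
width: 0.0248
```

Request:
carry_out(
  rows=[
    [[-4, 38, 0], 0, 10],
    [[-8, 76, 0], 0, 10],
    [[-11, 114, 0], 0, 10],
    [[-12, 136, 0], 0, 10],
    [[-12, 136, -30], 0, 10],
    [[-12, 136, -60], 0, 10],
    [[-12, 136, -60], 0, 10],
    [[-12, 136, -60], 0, 10],
  ],
)

```text
time_s: 24.08
ee_pos: [0.4166, 0.2393, 0.0702]
tool_rot: [[-0.014, 1.0, -0.005], [1.0, 0.014, -0.001], [-0.001, -0.005, -1.0]]
force: [-1.6, 1.1, -3.4]
width: 0.0248
```

```bash
python3 - <<'E'
from h import *
s=manip.state(); print(s['time_s'],np.round(s['ee_pos'],4),np.round(s['tool_rot'],3)[:2,1],np.round(s['force'],1),np.round(s['ft_torque'],2),s['width'])
p=viewer.grab_frame('scene'); save(p,'lane2.png',4,(180,120,330,260))
E
```

```text
24.0833 [0.4166 0.2393 0.0702] [1.    0.014] [-1.6  1.1 -3.4] [-0.06 -0.13 -0.05] 0.02475166536130467
```

View pics/lane2.png

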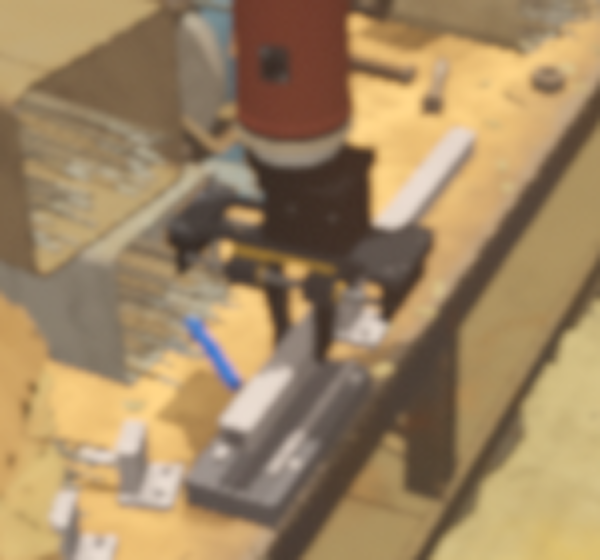

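Request:
carry_out(
  rows=[
    [[2, 0, -15], 0, 10],
    [[2, 0, -25], 0, 10],
    [[2, 0, -32], 0, 10],
    [[2, 0, -35], 0, 10],
    [[2, 0, -35], 0, 10],
    [[2, 0, -35], 0, 10],
  ],
)

```text
time_s: 24.63
ee_pos: [0.4205, 0.2401, 0.037]
tool_rot: [[-0.014, 1.0, 0.0], [1.0, 0.014, 0.0], [0.0, 0.0, -1.0]]
force: [0.1, 0.3, -4.1]
width: 0.0246
```

Request:
carry_out(
  rows=[
    [[0, 0, 0], 0, 50],
    [[0, 0, 0], 0, 50],
    [[0, 0, 0], 0, 50],
    [[0, 0, 0], 0, 50],
    [[0, 0, 5], 0, 50],
    [[0, 0, 40], 0, 50],
    [[0, -40, 60], 0, 50],
    [[0, -80, 60], 0, 50],
    [[0, -110, 60], 0, 50],
    [[0, -110, 60], 0, 20],
    [[0, -110, 60], 0, 0],
    [[0, -110, 60], 0, 0],
  ],
)

```text
time_s: 25.63
ee_pos: [0.4206, 0.1304, 0.097]
tool_rot: [[-0.013, 1.0, 0.001], [1.0, 0.013, 0.0], [0.0, 0.001, -1.0]]
force: [-0.6, 0.7, -0.3]
width: 0.0369
```

```bash
python3 tip.py .17 tube_medium .27
```

```text
25.6333 [0.4206 0.1304 0.097 ] [-0.6  0.7 -0.3]
x 418.3  mid_ystand 92.4  tilt 0.0deg yaw 0.8 iou 0.837
x 416.7  mid_ystand 94.2  tilt 13.8deg yaw 0.8 iou 0.646
```

Request:
carry_out(
  rows=[
    [[-1, 34, 0], 0, 0],
    [[-1, 34, -35], 0, 0],
    [[-1, 34, -60], 0, 0],
    [[-1, 34, -60], 0, 0],
    [[-1, 42, -60], 0, 0],
    [[-1, 50, -60], 0, 0],
    [[-1, 58, -60], 0, 0],
    [[-1, 66, -60], 0, 0],
    [[-1, 74, -60], 0, 0],
    [[-1, 82, -60], 0, 0],
    [[-1, 90, -60], 0, 0],
    [[-1, 95, -60], 0, 0],
  ],
)

```text
time_s: 26.83
ee_pos: [0.4202, 0.2258, 0.0377]
tool_rot: [[-0.014, 1.0, 0.002], [1.0, 0.014, -0.001], [-0.001, 0.002, -1.0]]
force: [0.8, -6.7, 5.6]
width: 0.0007
```

Request:
carry_out(
  rows=[
    [[0, 4, 0], 0, 0],
    [[0, 7, 0], 0, 0],
    [[0, 7, 0], 0, 0],
    [[0, 7, 0], 0, 0],
    [[0, 2, 0], 0, 0],
    [[0, -3, 0], 0, 0],
    [[0, -3, 0], 0, 0],
  ],
)

```text
time_s: 27.42
ee_pos: [0.4192, 0.221, 0.0364]
tool_rot: [[-0.013, 1.0, -0.0], [1.0, 0.013, -0.0], [-0.0, -0.0, -1.0]]
force: [-0.3, -0.3, 0.0]
width: 0.0004
```

```bash
python3 tip.py .17 tube_medium .33
```

```text
27.4167 [0.4192 0.221  0.0364] [-0.3 -0.3  0. ]
x 420.1  mid_ystand 37.9  tilt -0.0deg yaw 0.8 iou 0.638
x 420.8  mid_ystand 37.2  tilt -2.4deg yaw 1.0 iou 0.645
```

Request:
carry_out(
  rows=[
    [[0, 8, 0], 0, 0],
    [[0, 12, 0], 0, 0],
    [[0, 16, 0], 0, 0],
    [[0, 16, 0], 0, 0],
    [[0, 16, 0], 0, 0],
    [[0, 11, 0], 0, 0],
    [[0, 6, 0], 0, 0],
    [[0, 6, 0], 0, 0],
  ],
)

```text
time_s: 28.28
ee_pos: [0.4193, 0.2268, 0.0364]
tool_rot: [[-0.013, 1.0, -0.0], [1.0, 0.013, -0.001], [-0.001, -0.0, -1.0]]
force: [-0.1, -0.8, 0.2]
width: 0.0003
```

```bash
python3 tip.py .17 tube_medium .333
```

```text
28.2833 [0.4193 0.2268 0.0364] [-0.1 -0.8  0.2]
x 419.4  mid_ystand 30.5  tilt 0.0deg yaw 0.8 iou 0.573
x 420.3  mid_ystand 29.5  tilt -2.8deg yaw 1.2 iou 0.582
```

Request:
carry_out(
  rows=[
    [[0, 8, 0], 0, 0],
    [[0, 12, 0], 0, 0],
    [[0, 16, 0], 0, 0],
    [[0, 16, 0], 0, 0],
    [[0, 16, 0], 0, 0],
    [[0, 11, 0], 0, 0],
    [[0, 6, 0], 0, 0],
    [[0, 6, 0], 0, 0],
  ],
)

```text
time_s: 29.15
ee_pos: [0.4193, 0.2328, 0.0363]
tool_rot: [[-0.013, 1.0, -0.0], [1.0, 0.013, -0.001], [-0.001, -0.0, -1.0]]
force: [-0.2, 0.4, -1.0]
width: 0.0003
```

```bash
python3 tip.py .17 tube_medium .338
```

```text
29.15 [0.4193 0.2328 0.0363] [-0.2  0.4 -1. ]
x 420.0  mid_ystand 24.0  tilt 0.0deg yaw 0.9 iou 0.603
x 420.1  mid_ystand 24.8  tilt -1.9deg yaw 1.2 iou 0.607
```

Request:
carry_out(
  rows=[
    [[0, 8, 0], 0, 0],
    [[0, 14, 0], 0, 0],
    [[0, 19, 0], 0, 0],
    [[0, 19, 0], 0, 0],
    [[0, 19, 0], 0, 0],
    [[0, 13, 0], 0, 0],
    [[0, 9, 0], 0, 0],
    [[0, 9, 0], 0, 0],
  ],
)

```text
time_s: 30.02
ee_pos: [0.4194, 0.2417, 0.0364]
tool_rot: [[-0.013, 1.0, -0.0], [1.0, 0.013, -0.001], [-0.001, -0.0, -1.0]]
force: [0.0, 0.7, -0.3]
width: 0.0007
```

```bash
python3 tip.py .17 tube_medium .346
```

```text
30.0167 [0.4194 0.2417 0.0364] [ 0.   0.7 -0.3]
x 418.8  mid_ystand 12.6  tilt 0.0deg yaw 0.9 iou 0.607
x 419.4  mid_ystand 14.9  tilt -2.3deg yaw 1.4 iou 0.610
```

Request:
carry_out(
  rows=[
    [[0, 8, 0], 0, 0],
    [[0, 14, 0], 0, 0],
    [[0, 20, 0], 0, 0],
    [[0, 26, 0], 0, 0],
    [[0, 32, 0], 0, 0],
    [[0, 38, 0], 0, 0],
    [[0, 43, 0], 0, 0],
    [[0, 45, 0], 0, 0],
    [[0, 45, 0], 0, 0],
    [[0, 45, 0], 0, 0],
    [[0, 38, 0], 0, 0],
    [[0, 35, 0], 0, 0],
  ],
)

```text
time_s: 31.22
ee_pos: [0.4192, 0.2775, 0.0364]
tool_rot: [[-0.014, 1.0, -0.0], [1.0, 0.014, 0.0], [0.0, -0.0, -1.0]]
force: [0.2, 0.7, -0.8]
width: 0.0005
```

```bash
python3 tip.py .17 tube_medium .38
```

```text
31.2167 [0.4192 0.2775 0.0364] [ 0.2  0.7 -0.8]
x 419.4  mid_ystand -17.4  tilt -0.0deg yaw 0.8 iou 0.560
x 418.6  mid_ystand -22.4  tilt -2.0deg yaw 1.0 iou 0.574
```

Request:
carry_out(
  rows=[
    [[0, 8, 0], 0, 0],
    [[0, 11, 0], 0, 0],
    [[0, 14, 0], 0, 0],
    [[0, 14, 0], 0, 0],
    [[0, 14, 0], 0, 0],
    [[0, 8, 0], 0, 0],
    [[0, 4, 0], 0, 0],
    [[0, 4, 0], 0, 0],
  ],
)

```text
time_s: 32.08
ee_pos: [0.4193, 0.281, 0.0363]
tool_rot: [[-0.013, 1.0, -0.0], [1.0, 0.013, -0.0], [-0.0, -0.0, -1.0]]
force: [0.1, -0.3, -0.9]
width: 0.0002
```

```bash
python3 tip.py .17 tube_medium .385
```

```text
32.0833 [0.4193 0.281  0.0363] [ 0.1 -0.3 -0.9]
x 419.4  mid_ystand -22.3  tilt -0.0deg yaw 0.8 iou 0.526
x 419.2  mid_ystand -24.7  tilt -3.8deg yaw 1.2 iou 0.537
```

Request:
carry_out(
  rows=[
    [[0, 8, 0], 0, 0],
    [[0, 11, 0], 0, 0],
    [[0, 14, 0], 0, 0],
    [[0, 14, 0], 0, 0],
    [[0, 14, 0], 0, 0],
    [[0, 8, 0], 0, 0],
    [[0, 3, 0], 0, 0],
    [[0, 3, 0], 0, 0],
    [[0, 3, 0], 0, 0],
  ],
)

```text
time_s: 33.03
ee_pos: [0.4195, 0.2844, 0.0365]
tool_rot: [[-0.013, 1.0, 0.0], [1.0, 0.013, -0.0], [-0.0, 0.0, -1.0]]
force: [0.3, -0.5, 0.3]
width: 0.0005
```

```bash
python3 tip.py .17 tube_medium .388
```

```text
33.0333 [0.4195 0.2844 0.0365] [ 0.3 -0.5  0.3]
x 418.1  mid_ystand -30.5  tilt 0.0deg yaw 0.9 iou 0.457
x 419.2  mid_ystand -29.2  tilt 12.5deg yaw 0.7 iou 0.568
```

Request:
carry_out(
  rows=[
    [[0, 0, 40], 0, 20],
    [[0, 0, 75], 0, 40],
    [[0, 25, 80], 0, 50],
    [[0, 55, 80], 0, 50],
    [[-1, 73, 70], 0, 50],
    [[-1, 74, 45], 0, 50],
    [[-1, 74, 20], 0, 50],
    [[-1, 74, 2], 0, 50],
    [[-1, 74, -6], 0, 50],
    [[-1, 74, -6], 0, 50],
  ],
)

```text
time_s: 34.07
ee_pos: [0.4173, 0.3584, 0.0289]
tool_rot: [[-0.014, 1.0, -0.003], [1.0, 0.014, -0.001], [-0.001, -0.003, -1.0]]
force: [-0.1, -0.2, -0.0]
width: 0.0489
```

Request:
carry_out(
  rows=[
    [[0, 0, 0], 0, 10],
    [[0, 0, 0], 0, 10],
    [[0, 0, 0], 0, 10],
    [[0, 0, 0], 0, 10],
    [[0, 0, 0], 0, 10],
    [[0, 0, 0], 0, 10],
    [[0, 0, 20], 0, 10],
    [[0, 0, 50], 0, 10],
    [[0, 0, 80], 0, 10],
    [[0, 0, 105], 0, 10],
    [[0, -10, 105], 0, 10],
    [[0, -30, 105], 0, 10],
  ],
)

```text
time_s: 35.07
ee_pos: [0.4179, 0.3309, 0.1365]
tool_rot: [[-0.016, 1.0, 0.001], [1.0, 0.016, 0.002], [0.002, 0.001, -1.0]]
force: [0.1, -1.1, -4.7]
width: 0.025
```

Request:
carry_out(
  rows=[
    [[3, -38, 0], 0, 10],
    [[6, -76, 0], 0, 10],
    [[9, -114, 0], 0, 10],
    [[12, -152, 0], 0, 10],
    [[12, -190, 0], 0, 10],
    [[12, -228, 0], 0, 10],
    [[12, -266, 0], 0, 10],
    [[12, -304, 0], 0, 10],
    [[12, -342, 0], -4, 10],
    [[12, -380, 0], -10, 10],
    [[13, -418, 0], -16, 10],
    [[14, -450, 0], -22, 10],
  ],
)

```text
time_s: 36.07
ee_pos: [0.4304, -0.124, 0.1344]
tool_rot: [[0.368, 0.93, -0.002], [0.93, -0.368, -0.0], [-0.001, -0.002, -1.0]]
force: [1.6, 0.3, -4.1]
width: 0.0247
```

Request:
carry_out(
  rows=[
    [[4, -38, 0], -6, 10],
    [[8, -76, 0], -12, 10],
    [[10, -110, 0], -18, 10],
    [[12, -140, 0], -25.2, 10],
    [[12, -149, 0], -25.2, 10],
    [[12, -149, -35], -25.2, 10],
    [[12, -149, -65], -25.2, 10],
    [[12, -149, -90], -25.2, 10],
    [[12, -149, -90], -25.2, 10],
    [[12, -149, -90], -25.2, 10],
  ],
)

```text
time_s: 36.9
ee_pos: [0.4426, -0.2689, 0.0441]
tool_rot: [[0.724, 0.69, -0.004], [0.69, -0.724, 0.003], [-0.001, -0.005, -1.0]]
force: [0.2, 1.3, -3.6]
width: 0.0251
```

```bash
python3 - <<'E'
from h import *
s=manip.state(); print(s['time_s'],np.round(s['ee_pos'],4),np.round(s['tool_rot'],3)[:2,1],np.round(s['force'],1),np.round(s['ft_torque'],2),s['width'])
p=viewer.grab_frame('scene'); save(p,'low2.png',5,(220,90,340,190))
E
```

```text
36.9 [ 0.4426 -0.2689  0.0441] [ 0.69  -0.724] [ 0.2  1.3 -3.6] [-0.03 -0.02  0.04] 0.025084091075773345
```

View pics/low2.png

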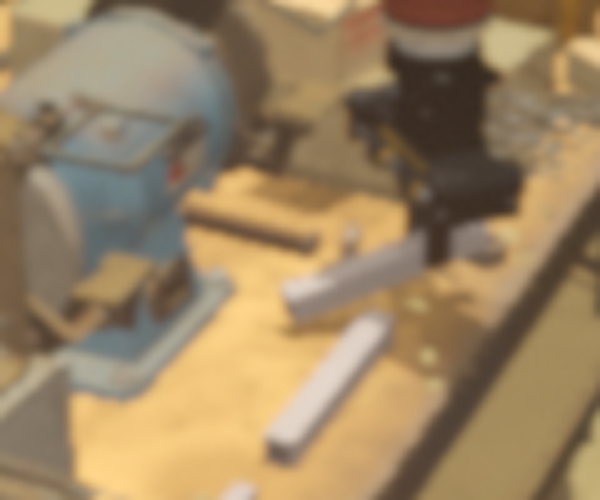

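Request:
carry_out(
  rows=[
    [[0, 0, -8], 0, 10],
    [[0, 0, -14], 0, 10],
    [[0, 0, -18], 0, 10],
    [[0, 0, -22], 0, 10],
    [[0, 0, -26], 0, 10],
    [[0, 0, -30], 0, 10],
    [[0, 0, -34], 0, 10],
    [[0, 0, -38], 0, 10],
    [[0, 0, -38], 0, 10],
    [[0, 0, -38], 0, 10],
  ],
)

```text
time_s: 37.78
ee_pos: [0.4444, -0.2696, 0.0072]
tool_rot: [[0.724, 0.69, -0.0], [0.69, -0.724, 0.001], [0.0, -0.001, -1.0]]
force: [-0.3, -0.4, -3.2]
width: 0.0245
```

Request:
carry_out(
  rows=[
    [[0, 0, 0], 0, 45],
    [[0, 0, 0], 0, 45],
    [[0, 0, 0], 0, 45],
    [[0, 0, 0], 0, 45],
    [[0, 0, 20], 0, 45],
    [[0, 0, 55], 0, 45],
    [[0, 0, 90], 0, 45],
    [[-10, 25, 120], 6, 50],
    [[-13, 65, 120], 12, 50],
    [[-13, 105, 120], 18, 50],
    [[-13, 145, 120], 24, 50],
    [[-13, 183, 120], 30, 50],
  ],
)

```text
time_s: 38.78
ee_pos: [0.4311, -0.0851, 0.128]
tool_rot: [[0.278, 0.961, 0.001], [0.961, -0.278, -0.001], [-0.001, 0.001, -1.0]]
force: [0.7, 0.3, 1.3]
width: 0.0497
```

```bash
python3 - <<'E'
from h import *
s=manip.state(); print(s['time_s'],np.round(s['ee_pos'],4),np.round(s['tool_rot'],3)[:2,1],np.round(s['force'],1))
E
```

```text
38.7833 [ 0.4311 -0.0851  0.128 ] [ 0.961 -0.278] [0.7 0.3 1.3]
```

```bash
python3 - <<'E'
from m1 import *
go('sqC',['square_1'],SQ,[.436,.109,-1.57]);go('sqA',['square_1'],SQ,[.498,.362,-1.26]);go('sqB',['square_1'],SQ,[.5,.45,-1.1])
go('long',T,tube(.2),[.457,-.108,1.57]); go('med',T,tube(.17),[.469,-.246,.77])
E
```

```text
sqC 2 [436.  109.6] -90.2 iou 0.802
sqC 1 [436.1 111.8] -89.2 iou 0.739
sqC 1 [436.4 108.5] -91.6 iou 0.879
sqA 2 [499.1 362.8] -70.1 iou 0.69
sqA 1 [499.1 362.8] -72.5 iou 0.759
sqA 1 [500.7 359.5] -66.8 iou 0.629
long 1 [ 457.5 -111.3] 90.9 iou 0.812
long 1 [ 457.5 -111.3] 90.9 iou 0.812
med 2 [ 470.4 -246.7] 44.0 iou 0.605
med 1 [ 472.9 -247.3] 42.1 iou 0.358
med 1 [ 470.3 -246.5] 44.2 iou 0.856
```

Request:
carry_out(
  rows=[
    [[0, 20, 0], -7, 60],
    [[0, 40, 0], -14, 60],
    [[0, 60, 0], -21, 60],
    [[0, 80, 0], -28, 60],
    [[0, 100, 0], -35, 60],
    [[2, 120, 0], -42, 60],
    [[3, 140, 0], -49, 60],
    [[4, 160, 0], -56, 60],
    [[5, 180, 0], -63, 60],
    [[5, 195, 0], -70, 60],
    [[5, 195, 0], -73.5, 60],
    [[5, 195, -20], -73.5, 60],
  ],
)

```text
time_s: 41.68
ee_pos: [0.4385, 0.1098, 0.1101]
tool_rot: [[1.0, -0.001, 0.005], [-0.001, -1.0, 0.001], [0.005, -0.001, -1.0]]
force: [1.1, -1.0, -0.4]
width: 0.0602
```

Request:
carry_out(
  rows=[
    [[0, 0, -25], 0, 60],
    [[0, 0, -50], 0, 60],
    [[0, 0, -68], 0, 60],
    [[0, 0, -77], 0, 60],
    [[0, 0, -77], 0, 60],
    [[0, 0, -77], 0, 10],
    [[0, 0, -77], 0, 10],
    [[0, 0, -77], 0, 10],
    [[0, 0, -77], 0, 10],
    [[0, 0, -77], 0, 10],
    [[0, 0, -77], 0, 10],
    [[0, 0, -77], 0, 10],
  ],
)

```text
time_s: 42.68
ee_pos: [0.4372, 0.1083, 0.0314]
tool_rot: [[1.0, 0.002, 0.002], [0.002, -1.0, 0.0], [0.002, -0.0, -1.0]]
force: [-0.0, 1.0, 6.7]
width: 0.0356
```

Request:
carry_out(
  rows=[
    [[0, 0, 15], 0, 10],
    [[0, 0, 30], 0, 10],
    [[0, 0, 30], 0, 10],
  ],
)

```text
time_s: 42.93
ee_pos: [0.4375, 0.1083, 0.0625]
tool_rot: [[1.0, 0.002, 0.003], [0.002, -1.0, -0.0], [0.003, 0.0, -1.0]]
force: [0.9, -0.2, -1.6]
width: 0.0358
```

```bash
python3 - <<'E'
from m1 import *
s=manip.state(); print(s['time_s'],np.round(s['ee_pos'],4),np.round(s['tool_rot'],3)[:2,1],np.round(s['force'],1),np.round(s['ft_torque'],2),s['width'])
save(P[1],'sq.png',5,(220,130,340,230))
go('long',T,tube(.2),[.457,-.108,1.57])
E
```

```text
43.0333 [0.4365 0.1076 0.0605] [ 0.001 -1.   ] [-0.   0.2 -3.6] [-0.04  0.05 -0.02] 0.035661579469121345
long 2 [ 457.1 -107.8] 90.0 iou 0.794
long 1 [ 457.8 -107.7] 89.9 iou 0.79
long 1 [ 455.2 -109.2] 91.7 iou 0.823
```

View pics/sq.png

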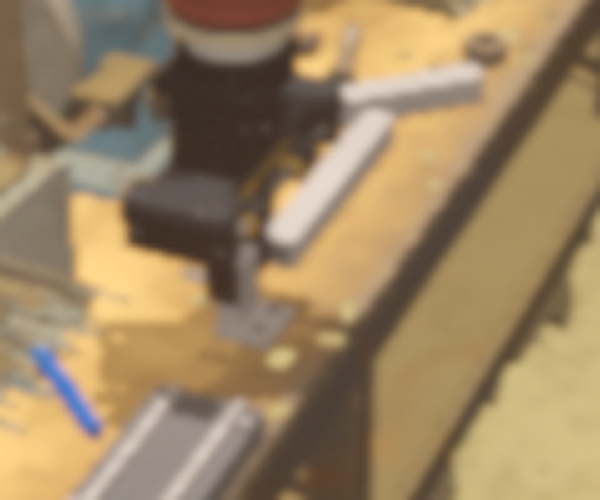

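Request:
carry_out(
  rows=[
    [[-3, -30, 0], 0, 10],
    [[-6, -65, 0], 0, 10],
    [[-9, -100, 0], 0, 10],
    [[-10, -135, 0], 0, 10],
    [[-10, -165, 0], 0, 10],
    [[-10, -182, 0], 0, 10],
    [[-10, -182, 0], 0, 10],
    [[-10, -182, -12], 0, 10],
    [[-10, -182, -22], 0, 10],
    [[-10, -182, -27], 0, 10],
    [[-10, -182, -27], 0, 10],
    [[-10, -182, -27], 0, 10],
  ],
)

```text
time_s: 44.63
ee_pos: [0.4261, -0.0733, 0.0333]
tool_rot: [[1.0, 0.003, -0.001], [0.003, -1.0, 0.001], [-0.001, -0.001, -1.0]]
force: [-0.1, -0.0, -2.9]
width: 0.0355
```

Request:
carry_out(
  rows=[
    [[4, 0, -1], 0, 10],
    [[7, 0, -1], 0, 10],
    [[9, 0, -1], 0, 10],
    [[11, 0, -1], 0, 10],
    [[13, 0, -1], 0, 10],
    [[15, 0, -1], 0, 10],
    [[15, 0, -1], 0, 10],
  ],
)

```text
time_s: 45.22
ee_pos: [0.4408, -0.074, 0.0323]
tool_rot: [[1.0, 0.001, -0.002], [0.001, -1.0, 0.0], [-0.002, -0.0, -1.0]]
force: [-3.0, -0.7, -1.4]
width: 0.0357
```

```bash
python3 - <<'E'
from h import *
s=manip.state(); print(s['time_s'],np.round(s['ee_pos'],4),np.round(s['force'],1),np.round(s['ft_torque'],2),s['width'])
E
```

```text
45.2167 [ 0.4408 -0.074   0.0323] [-3.  -0.7 -1.4] [ 0.03  0.78 -0.08] 0.03570891454579726
```

Request:
carry_out(
  rows=[
    [[1, 0, -1], 0, 10],
    [[1, 0, -1], 0, 10],
    [[1, 0, -1], 0, 55],
    [[1, 0, -1], 0, 55],
    [[1, 0, -1], 0, 55],
    [[1, 0, -1], 0, 55],
    [[1, 0, 25], 0, 55],
    [[1, 0, 60], 0, 55],
    [[-5, 30, 95], 0, 60],
    [[-8, 70, 95], 0, 60],
    [[-8, 110, 95], 0, 60],
    [[-8, 150, 95], 0, 60],
  ],
)

```text
time_s: 46.22
ee_pos: [0.4338, 0.0775, 0.1288]
tool_rot: [[1.0, 0.0, 0.003], [0.0, -1.0, -0.001], [0.003, 0.001, -1.0]]
force: [0.8, 1.0, -0.1]
width: 0.0596
```

```bash
python3 - <<'E'
from m1 import *
s=manip.state(); print(s['time_s'],np.round(s['ee_pos'],4),np.round(s['force'],1),np.round(s['tool_rot'],3)[:2,1])
save(P[1],'mark1.png',5,(220,110,340,220))
go('long',T,tube(.2),[.46,-.108,1.57]);go('sqC',['square_1'],SQ,[.44,-.074,-1.57]);go('med',T,tube(.17),[.47,-.246,.77])
go('sqA',['square_1'],SQ,[.499,.362,-1.24]);go('sqB',['square_1'],SQ,[.5,.45,-1.1])
E
```

```text
46.3167 [0.4335 0.0824 0.1286] [ 0.9 -0.2 -0.5] [ 0.01 -1.  ]
long 2 [ 461.2 -106.1] 89.8 iou 0.683
long 1 [ 461.6 -118.1] 90.6 iou 0.672
long 1 [ 461. -105.] 89.7 iou 0.717
sqC 2 [440.1 -73.2] -89.7 iou 0.789
sqC 1 [442.2 -73.2] -89.4 iou 0.822
sqC 1 [439.6 -76.1] -83.3 iou 0.802
med 2 [ 471.1 -244.3] 42.8 iou 0.795
med 1 [ 471.4 -244.1] 43.0 iou 0.852
med 1 [ 467.7 -248.5] 44.4 iou 0.746
sqA 2 [498.1 364.1] -66.8 iou 0.679
sqA 1 [498.8 363. ] -73.2 iou 0.767
sqA 1 [499.4 360.9] -60.9 iou 0.613
```

View pics/mark1.png

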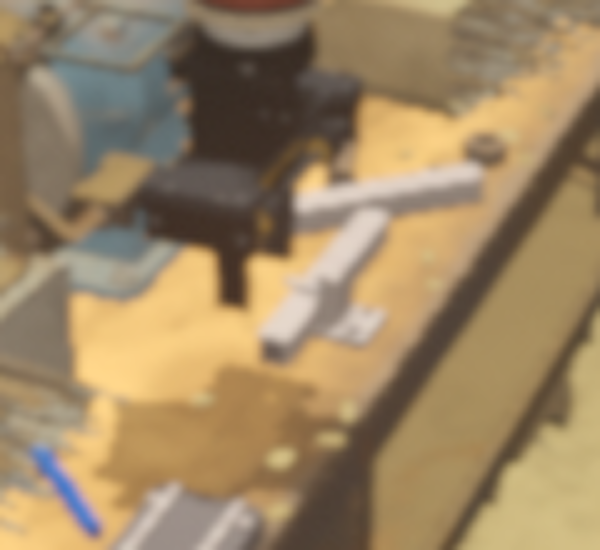

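Request:
carry_out(
  rows=[
    [[-5, 38, 0], 5, 60],
    [[-8, 76, 0], 10, 60],
    [[-8, 114, 0], 17, 60],
    [[-8, 152, 0], 17, 60],
    [[-4, 190, 0], 17, 60],
    [[0, 228, 0], 17, 60],
    [[15, 258, 0], 17, 60],
    [[40, 278, 0], 17, 60],
    [[66, 281, 0], 17, 60],
    [[66, 281, 0], 17, 60],
    [[66, 281, -20], 17, 60],
    [[66, 281, -40], 17, 60],
  ],
)

```text
time_s: 49.12
ee_pos: [0.5001, 0.3577, 0.0875]
tool_rot: [[0.956, 0.293, 0.001], [0.293, -0.956, 0.001], [0.001, -0.001, -1.0]]
force: [-0.6, 0.4, -1.1]
width: 0.0602
```

```bash
python3 - <<'E'
from m1 import *
s=manip.state(); print(s['time_s'],np.round(s['ee_pos'],4),np.round(s['force'],1),np.round(s['tool_rot'],3)[:2,1])
save(P[1],'sqA.png',5,(160,170,310,290))
go('sqA',['square_1'],SQ,[.499,.362,-1.24])
E
```

```text
49.2167 [0.498  0.3553 0.0844] [-0.7 -0.4 -0.5] [ 0.294 -0.956]
sqA 1 [497.6 363.1] -70.8 iou 0.749
sqA 1 [497.6 363.1] -70.8 iou 0.749
```

View pics/sqA.png

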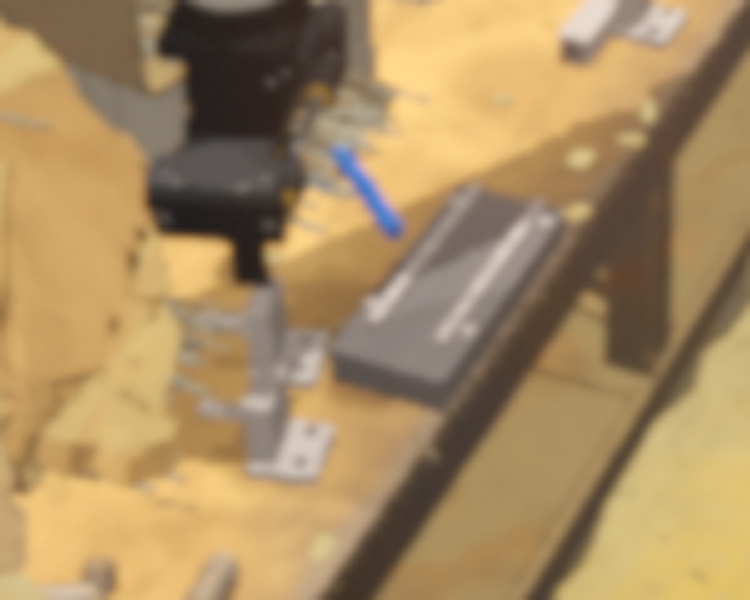

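```bash
python3 - <<'E'
from m1 import *
print(world(P[1],[[214,256]],.02))
s=manip.state(); print(s['time_s'],np.round(s['ee_pos'],4))
for p in P:
    for m in models.silhouettes('square_1',p):
        ys,xs=np.nonzero(m['mask']); print(round(m['p'],2),m['rect'],len(xs),np.round(world(p,(xs.mean(),ys.mean()),.015)[0],3))
g=world(P[1],[[214,256]],.02)[0]
for a in(-1.57,-1.2,-.8): go('sqB',['square_1'],SQ,[g[0],g[1],a])
E
```

```text
[[0.45324769 0.43537592 0.02      ]]
49.5167 [0.4999 0.3574 0.0889]
0.53 [183.3, 211.5, 195.4, 214.5] 44 [0.39  0.349 0.015]
0.46 [159.6, 195.5, 172.1, 202.7] 69 [0.437 0.435 0.015]
0.3 [361.9, 171.5, 391.0, 184.6] 101 [ 0.526 -0.305  0.015]
0.68 [199.4, 243.6, 225.9, 267.7] 294 [0.454 0.429 0.015]
0.46 [281.7, 159.7, 300.0, 177.6] 159 [ 0.434 -0.079  0.015]
sqB 2 [456.5 432.2] -75.6 iou 0.609
sqB 1 [441.2 433.3] -125.1 iou 0.374
sqB 1 [456.8 432. ] -74.8 iou 0.879
sqB 2 [456.4 432.2] -75.4 iou 0.609
sqB 1 [446.7 430.9] -108.1 iou 0.371
sqB 1 [456.8 432.1] -74.8 iou 0.879
sqB 2 [451.2 439.3] -44.3 iou 0.489
sqB 1 [445.7 443.1] -50.1 iou 0.34
sqB 1 [456.8 431.9] -74.5 iou 0.88
```

Request:
carry_out(
  rows=[
    [[-20, 35, 20], -1.7, 60],
    [[-43, 72, 20], -1.7, 60],
    [[-43, 74, 20], -1.7, 60],
    [[-43, 74, 0], -1.7, 60],
    [[-43, 74, 0], -1.7, 60],
    [[-43, 74, 0], -1.7, 60],
    [[-43, 74, 0], -1.7, 60],
  ],
)

```text
time_s: 50.8
ee_pos: [0.4568, 0.4304, 0.0877]
tool_rot: [[0.964, 0.264, -0.0], [0.264, -0.964, -0.0], [-0.0, 0.0, -1.0]]
force: [0.4, -1.0, -0.3]
width: 0.0598
```

Request:
carry_out(
  rows=[
    [[0, 2, -20], 0, 60],
    [[0, 2, -40], 0, 60],
    [[0, 2, -52], 0, 60],
    [[0, 2, -56], 0, 60],
    [[0, 2, -56], 0, 60],
    [[0, 2, -56], 0, 10],
    [[0, 2, -56], 0, 10],
    [[0, 2, -56], 0, 10],
    [[0, 2, -56], 0, 10],
    [[0, 2, -56], 0, 10],
    [[0, 2, -56], 0, 10],
  ],
)

```text
time_s: 51.72
ee_pos: [0.4567, 0.4332, 0.0321]
tool_rot: [[0.964, 0.265, 0.001], [0.265, -0.964, 0.0], [0.001, -0.0, -1.0]]
force: [0.3, -1.1, 3.2]
width: 0.036
```

Request:
carry_out(
  rows=[
    [[0, 0, 0], 0, 10],
    [[0, 0, 30], 0, 10],
    [[0, 0, 60], 0, 10],
    [[0, 0, 90], 0, 10],
    [[0, 0, 90], 0, 10],
  ],
)

```text
time_s: 52.13
ee_pos: [0.4575, 0.4356, 0.1272]
tool_rot: [[0.964, 0.266, 0.005], [0.266, -0.964, 0.005], [0.006, -0.004, -1.0]]
force: [0.7, 2.2, -1.7]
width: 0.0356
```

Request:
carry_out(
  rows=[
    [[-12, -30, 5], 0, 10],
    [[-24, -65, 5], 0, 10],
    [[-28, -103, 5], 0, 10],
    [[-28, -141, 5], 0, 10],
    [[-28, -179, 5], 0, 10],
    [[-28, -217, 5], -3, 10],
    [[-28, -255, 5], -9, 10],
    [[-28, -293, 5], -15, 10],
    [[-28, -331, 5], -15, 10],
    [[-28, -369, 5], -15, 10],
    [[-28, -407, 5], -15, 10],
    [[-28, -445, 5], -15, 10],
  ],
)

```text
time_s: 53.13
ee_pos: [0.4275, -0.014, 0.1263]
tool_rot: [[1.0, 0.007, 0.0], [0.007, -1.0, -0.001], [0.0, 0.001, -1.0]]
force: [1.3, -0.3, -2.6]
width: 0.0357
```

Request:
carry_out(
  rows=[
    [[0, -30, 0], -6, 10],
    [[0, -60, 0], -12, 10],
    [[0, -90, 0], -18, 10],
    [[0, -120, 0], -25, 10],
    [[0, -150, 0], -32, 10],
    [[0, -180, 0], -39, 10],
    [[0, -210, 0], -46.8, 10],
    [[0, -227, 0], -46.8, 10],
    [[0, -227, 0], -46.8, 10],
    [[0, -227, -30], -46.8, 10],
    [[0, -227, -60], -46.8, 10],
    [[0, -227, -60], -46.8, 10],
  ],
)

```text
time_s: 54.13
ee_pos: [0.425, -0.2364, 0.0617]
tool_rot: [[0.692, -0.722, -0.007], [-0.722, -0.692, 0.005], [-0.008, 0.001, -1.0]]
force: [-1.9, 1.0, -2.9]
width: 0.0361
```

```bash
python3 - <<'E'
from m1 import *
s=manip.state(); print(s['time_s'],np.round(s['ee_pos'],4),np.round(s['force'],1),np.round(s['tool_rot'],3)[:2,1],s['width'])
E
```

```text
54.2333 [ 0.4278 -0.2375  0.0662] [-0.2  0.3 -1. ] [-0.722 -0.692] 0.03585085529206317
```

Request:
carry_out(
  rows=[
    [[0, -3, -12], 0, 10],
    [[0, -3, -24], 0, 10],
    [[0, -3, -31], 0, 10],
    [[0, -3, -33], 0, 10],
    [[0, -3, -33], 0, 10],
    [[0, -3, -33], 0, 10],
  ],
)

```text
time_s: 54.73
ee_pos: [0.4285, -0.2419, 0.0337]
tool_rot: [[0.69, -0.724, 0.0], [-0.724, -0.69, 0.0], [0.0, -0.0, -1.0]]
force: [-0.6, 0.1, -3.6]
width: 0.0356
```

Request:
carry_out(
  rows=[
    [[3, -3, 0], 0, 10],
    [[5, -5, 0], 0, 10],
    [[6.5, -7, 0], 0, 10],
    [[8, -8.5, 0], 0, 10],
    [[9.5, -10, 0], 0, 10],
    [[11, -11.5, 0], 0, 10],
    [[11, -11.5, 0], 0, 10],
  ],
)

```text
time_s: 55.32
ee_pos: [0.4393, -0.2534, 0.0334]
tool_rot: [[0.69, -0.724, -0.001], [-0.724, -0.69, 0.001], [-0.001, 0.0, -1.0]]
force: [-1.3, 1.9, -4.2]
width: 0.0359
```

Request:
carry_out(
  rows=[
    [[0.5, -0.5, -1.5], 0, 10],
    [[0.5, -0.5, -1.5], 0, 10],
    [[0.5, -0.5, -1.5], 0, 55],
    [[0.5, -0.5, -1.5], 0, 55],
    [[0.5, -0.5, -1.5], 0, 55],
    [[0.5, -0.5, -1.5], 0, 55],
    [[0.5, -0.5, 25], 0, 55],
    [[0.5, -0.5, 60], 0, 55],
    [[-2, 0, 95], 0, 60],
    [[-10, 30, 110], 7, 60],
    [[-10, 60, 110], 14, 60],
    [[-8, 95, 110], 21, 60],
  ],
)

```text
time_s: 56.32
ee_pos: [0.4317, -0.1591, 0.145]
tool_rot: [[0.904, -0.427, 0.003], [-0.427, -0.904, -0.002], [0.003, 0.001, -1.0]]
force: [1.6, 0.2, 0.2]
width: 0.0595
```

Request:
carry_out(
  rows=[
    [[10, 38, 60], 0, 60],
    [[10, 76, 60], 0, 60],
    [[10, 114, 60], 0, 60],
    [[10, 152, 60], 0, 60],
    [[10, 190, 60], 0, 60],
    [[10, 228, 60], 0, 60],
    [[10, 266, 60], 0, 60],
    [[10, 304, 60], 0, 60],
    [[10, 342, 60], 0, 60],
    [[10, 380, 60], 0, 60],
    [[10, 400, 60], 0, 60],
    [[10, 400, 60], 0, 60],
  ],
)

```text
time_s: 57.32
ee_pos: [0.4409, 0.2356, 0.202]
tool_rot: [[0.905, -0.426, -0.003], [-0.426, -0.905, -0.0], [-0.003, 0.001, -1.0]]
force: [-0.0, -1.0, -0.8]
width: 0.06
```

```bash
python3 - <<'E'
from m1 import *
s=manip.state(); print(s['time_s'],np.round(s['ee_pos'],4))
a=cv2.resize(P[0]['frame'][160:212,290:390,::-1],(700,300),interpolation=cv2.INTER_CUBIC); b=cv2.resize(P[1]['frame'][120:180,255:325,::-1],(350,300),interpolation=cv2.INTER_CUBIC)
cv2.imwrite('pics/end.png',np.vstack([a,cv2.copyMakeBorder(b,0,0,0,350,cv2.BORDER_CONSTANT)]))
go('long',T,tube(.2),[.461,-.106,1.57]);go('sqC',['square_1'],SQ,[.44,-.074,-1.57]);go('med',T,tube(.17),[.474,-.247,.77]);go('sqB',['square_1'],SQ,[.4395,-.2535,-2.38])
E
```

```text
57.4167 [0.4403 0.2364 0.2024]
long 2 [ 462.1 -105.5] 90.2 iou 0.68
long 1 [ 462.3 -104.9] 90.1 iou 0.846
long 1 [ 461.5 -108.3] 90.9 iou 0.519
sqC 2 [441.  -74.6] -89.8 iou 0.817
sqC 1 [441.9 -74.5] -87.1 iou 0.748
sqC 1 [441.1 -75.4] -90.8 iou 0.895
med 2 [ 474.8 -252.3] 44.2 iou 0.692
med 1 [ 476.8 -250.3] 44.6 iou 0.754
med 1 [ 474.7 -252.5] 43.2 iou 0.639
sqB 2 [ 438.9 -256.7] -135.4 iou 0.813
sqB 1 [ 439.  -254.9] -134.3 iou 0.734
sqB 1 [ 439.1 -257.4] -137.3 iou 0.903
```

View pics/end.png

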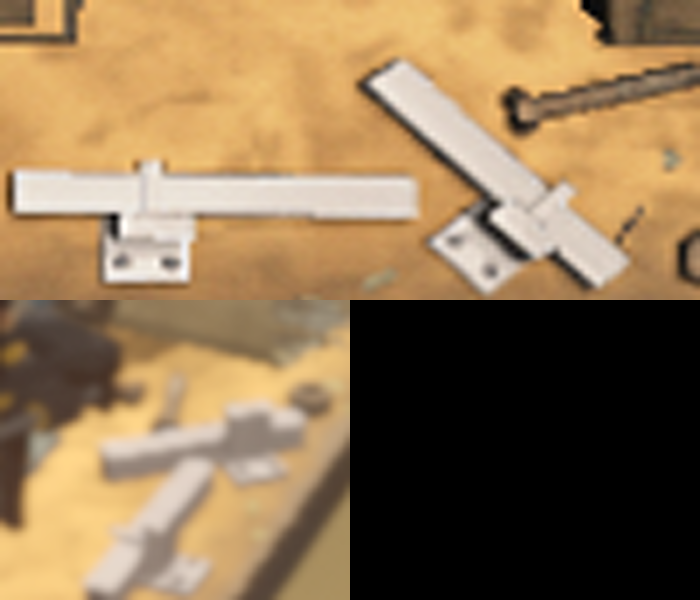

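```bash
python3 -c "
from station import close_job
print(close_job())"
```

```text
the job is handed in; nothing more can be done
None
```

I handed the job in after about 57 s of robot time. Both tubes that were there, the 200 mm and the 170 mm one, are tipped, laid flat and marked.

**What I did**
- **200 mm tube:** I pushed it along the lane in steps. It tipped by itself at about 34–37 mm from its middle.
- **170 mm tube:** it was still level at 22–25 mm and tipped by itself by about 27–29 mm, towards its other end.
- **Marking:** I put each tube back on the bench. I pressed a square flush against its side at the balance point, released it and backed off.
- **Use of the task text:** the judging limits gave away the offsets (34 and 28 mm). I used them as a guide for where to expect tipping; which end was heavy came only from the tipping.

**Last checks**

| Tube | Tongue from middle | Allowed | Angle difference, square to tube | Apparent gap at the face |
|---|---|---|---|---|
| 200 mm | 31–34 mm | 25–43 mm | well under 1° | under 1 mm |
| 170 mm | about 29–31 mm | 19–37 mm | about 0.5° | under 1 mm |

- The angles come from fitting both cameras together. Single-camera fits of the squares scattered by 1–6°, where the limit is 3.4°. I relied on the recorded gripper heading and the square having been pressed against the tube.
- A reading by eye from the top picture put the 170 mm tube's tongue at about 32 mm.
- One square had been knocked about 45 mm aside during the run. I found it again and used it on the 170 mm tube. The spare stays where it was.
- In the last picture the small bolt looks untouched. I did not measure the nut, big bolt or shackle again, but the arm never went near them.

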